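Turn a fused-glass tile over onto the inspection pad

ROBOT

A 6-joint arm with a two-finger parallel gripper is mounted at the origin on the work surface. World frame = base frame: x ahead of the robot, y to its left, z up, the work surface at z = 0. Lengths are in m, angles in degrees, forces in N, time in s.
With the tool pointing down it reaches from about 0.375 to 0.9 m from the base axis. Payload 3.1 kg.
Tool frame: the origin (TCP) lies between the finger pads; the fingertips stand bot.tip_extent ahead of it and the grasp point (between the pads) lies 2 mm behind it (bot.tip_extent is the distance from the TCP to the fingertips, in m); z points along the fingers, y is the direction in which the jaws open and shut (so a half turn about z gives the same grasp; the last joint's range is limited). The gripper opens to 87 mm and grips with 3 to 60 N. Pads are 19 mm wide; open, the fingers measure 117 mm over their backs; the gripper's body (75 mm by 190 mm) begins 51 mm behind the grasp point.
Start: joints at [-74.112, 30.224, 82.088, -0, 67.689, -10.227], TCP at [0.275, -0.561, 0.24] pointing down, gripper open.
Joint ranges: [-176.69, 176.69], [-43.24, 126.21], [12.49, 139.97], [-82, 262], [0, 151.66], [-163.58, 163.58]. Speed limits (degrees/s): [159.86, 159.86, 180, 180, 180, 180].

INTERFACE

Orientations are given as a 3x3 rotation matrix whose columns are the frame's x, y, z axes.
In Python, from rig import bot, imaging, recognise, masks_of, mark_of gives the robot as it stands.
- The arm moves only by the tool send_rows, never from a script. Its argument "plan" is a list that holds one entry, the list of rows, each a list of 5 numbers: the shift along the world's x, y, z normalised to -1 to 1, where 1 is 0.03 m, then the turn about the world's z normalised to -1 to 1, where 1 is 0.1 rad, then the closure, from -1 (fully open) to 1 (shut). A call has 1 to 20 rows; each row shifts and turns the commanded pose from where the row before left it; what a row does not reach is not made up. A row lasts 1/10 s, in which the tool goes at most 50 mm and 8.59 degrees, less where a joint would pass 70% of its speed; a pose out of reach is approached as far as the arm can. A call with a number of a shift or a turn outside -1 to 1 is refused whole. A call with a gripper value outside its range is refused whole. The fingers move at their own pace and stop on an object; the grip force is fixed at half the most. Time passes only in rows, so rows that do not move let the fingers close. It gives the time, the measured TCP pose, the force and the opening at its end, in the units of the state.
- bot.read_state(): the state, without advancing time (a new reading comes with each control period).
- imaging.capture(name): name is "scene" or "top"; returns a dict with "img" (420x560x3 uint8, blue, green, red), "mtx" (3x3 intrinsics, pixels), "pose" (4x4, takes a point from camera to world coordinates). Camera axes: x right, y down, z forward; pixel columns grow to the right and rows downward; lengths in m; the calibration is good to about 2 mm. A picture is of the moment at which its call begins. There is no depth.
- bot.hand_in(): hands the job in, once; it reports no verdict.
Trained networks look in the newest picture that a camera, given by its name, has taken for a name from the list of things; names that differ only in an ending like _2 or _b are one class to them, and where a whole thing is asked for, a point or a joint stands for the part that bears it (a point fixed in the world has none). Each returns a list of dicts, best first, with "conf" (0 to 1); they miss things now and then, are a little off and sometimes report something else, mostly with a low value. They report only what shows in the picture. A call takes as long as a camera call. They do not tell look-alikes from the thing itself.
- recognise(camera, target): "at" ([x, y, z] in m, in world coordinates, good to about 4 mm: the middle of the surface that is visible of it).
- masks_of(camera, target): "region" (420x560 bool, what is visible of it).
- mark_of(camera, target): "at" ([x, y, z] in m, in world coordinates, good to about 4 mm: a listed point, or the origin of a listed thing).
The state is a dict: "time_s": time; "joint_positions": joint angles; "qvel": joint speeds; "tau": joint torques, N m; "position": TCP position; "tcp_rot": TCP orientation; "force": force on the tool from outside, world axes, zero at the start; "moment": the same for the moment, N m; "opening": opening from 0.0 (shut) to 1.0 (fully open).
Only numpy, scipy, OpenCV 4.12 (cv2) and the standard library are available. Lean on these libraries where they do the work, as an engineer would, in place of code of your own. Each camera call takes 0.05 s, during which the arm holds its last target.

TASK

The green glass tile lies white side up on the steel slab. Slide it part-way over the slab's long edge that faces the cork pad, pick it up by the overhanging edge, turn it over and lay it white side down in the middle of the cork pad, square with the pad. Do not let the glass drop, and leave the amber tile where it is.

Things in the scene. Friction and masses are not known exactly. Their poses are not given: they have to be found in the camera images.
- tile_green: Green fused-glass tile, 110 (its x) x 100 (its y) x 8 mm thick, 0.2 kg give or take a third, rigid. Its +z face has a white kiln-wash panel (90 x 80 mm) inside a green rim, its -z face is plain green. Origin at the centre of the tile, mid-thickness. At the start it lies flat on the slab with +z (white) up, its y axis within about 5 degrees of the slab's y axis.
- tile_amber: Amber (orange) fused-glass tile, of the same size, shape and axes as the green one, beside it on the slab along the slab's x, about 30 to 50 mm away; which of the two lies nearer the robot varies. To be left alone.
- slab: Fixed steel slab with a flat top on a wooden foot, 300 (its x) x 130 (its y) mm, top 90 mm above the bench. The steel is 25 mm thick; the foot below is 10 mm smaller all round. Origin at the centre of its underside on the bench, z up. Its -y long edge (65 mm from the origin) faces the cork pad, with at least 110 mm free bench between; there is free space behind its +y edge too.
- pad: Fixed low wooden block topped with brown cork, 190 (its x) x 170 (its y) mm with the cork 180 x 160 mm, top 40 mm above the bench. Origin at the centre of its underside on the bench, z up; its +y side faces the slab. The tile's 110 mm side goes along the pad's x, either way round.
Mind the look-alikes: they are no part of the job. Leave any black or pink look-alike of the tile_green alone.

How it is judged:
By the outcome, as a careful person would: the job done as asked, in the order asked, and still so for the second after the job is handed in, with the robot touching nothing.
It also fails if it takes over 48 s, if anything falls off the work surface, if the arm or the gripper's body presses on something with over 40 N, if the wrist force passes 120 N, or if a joint passes its speed limit or range.

## Working session

There is one attempt and no reset: what is moved stays moved. The work goes in short steps, Python scripts to look and compute and a tool call to move; the robot and the scene stay as the last step left them, time stands still between calls to the robot, and variables do not carry over. Pictures are saved under pics/ and viewed, and the job is handed in when it is done.

Besides the shell and the picture viewer there is one more tool, called after "Request:" as a command line: name --argument value ..., lists and objects as JSON in quotes. send_rows: Moves the arm, as the interface text tells. Its arguments: {"type":"object","properties":{"plan":{"type":"array"}},"required":["plan"]}

```bash
ls -la; mkdir -p pics
python3 - <<'E'
from rig import bot, imaging, recognise, masks_of, mark_of
import cv2, numpy as np
print([a for a in dir(bot) if a[0]!='_'], bot.tip_extent)
s=bot.read_state(); print(s)
for c in ("scene","top"):
    d=imaging.capture(c); cv2.imwrite(f"pics/{c}0.png",d["img"]); print(c,d["mtx"],d["pose"])
    for t in ("tile_green","tile_amber","slab","pad"):
        print(c,t,[(np.round(r["at"],3),round(r["conf"],2)) for r in recognise(c,t)],'mark',[(np.round(r["at"],3),round(r["conf"],2)) for r in mark_of(c,t)])
E
```

```text
total 12
drwxr-xr-x  3 agent agent 4096 Dec  7 16:04 .
drwxr-xr-x 23 root  root  4096 Dec  7 16:03 ..
drwxr-xr-x  2 agent agent 4096 Dec  7 16:04 pics
['PlanningError', 'hand_in', 'read_state', 'tip_extent'] 0.017
{'time_s': 0.0, 'joint_positions': array([-7.41119178e+01,  3.02793434e+01,  8.21581284e+01, -1.51742152e-03,
        6.76880207e+01, -1.02253087e+01]), 'qvel': array([ 0.02878411,  0.0251551 ,  0.04012791, -0.07292376, -0.01807164,
        0.02988743]), 'tau': array([ 4.21464656e-04, -4.40037239e+01, -1.76595318e+01,  6.32371916e-02,
        5.80844062e-02, -1.47126111e-04]), 'position': array([ 0.27493546, -0.56049088,  0.23855787]), 'tcp_rot': array([[ 8.97920408e-01,  4.40157419e-01, -6.23167029e-04],
       [ 4.40157709e-01, -8.97918026e-01,  2.09987424e-03],
       [ 3.64722316e-04, -2.15981170e-03, -9.99997601e-01]]), 'force': array([0.02929509, 0.29424228, 0.5273968 ]), 'moment': array([-0.00549065,  0.02169562, -0.02746781]), 'opening': 0.9989108944535247}
scene [[426.36818089   0.         278.64907041]
 [  0.         426.36818089 214.39047227]
 [  0.           0. 
[... 823 characters left out ...]
0.           0.           1.        ]] [[ 0.02088463 -0.99699716  0.07456868  0.55521429]
 [-0.99962302 -0.02215276 -0.01621967  0.07384877]
 [ 0.01782287 -0.07420183 -0.99708397  0.88690698]
 [ 0.          0.          0.          1.        ]]
top tile_green [(array([0.74 , 0.356, 0.008]), 0.67), (array([0.634, 0.182, 0.1  ]), 0.66)] mark [(array([0.634, 0.182, 0.092]), 0.88), (array([0.633, 0.016, 0.004]), 0.81), (array([0.743, 0.358, 0.   ]), 0.67)]
top tile_amber [(array([0.481, 0.19 , 0.096]), 0.56)] mark [(array([0.483, 0.192, 0.088]), 0.56)]
top slab [(array([0.558, 0.188, 0.092]), 0.57)] mark [(array([0.558, 0.184, 0.005]), 0.97)]
top pad [(array([0.484, 0.191, 0.095]), 0.35)] mark []
```

View pics/scene0.png

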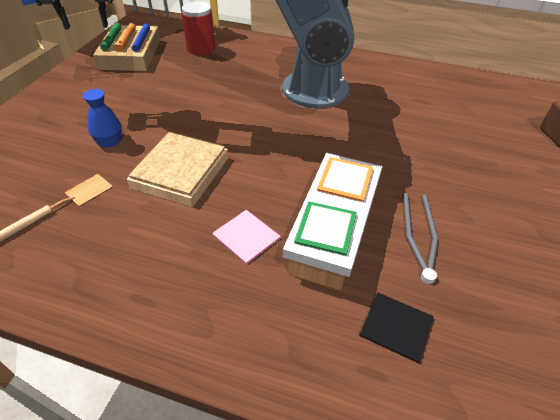

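View pics/top0.png

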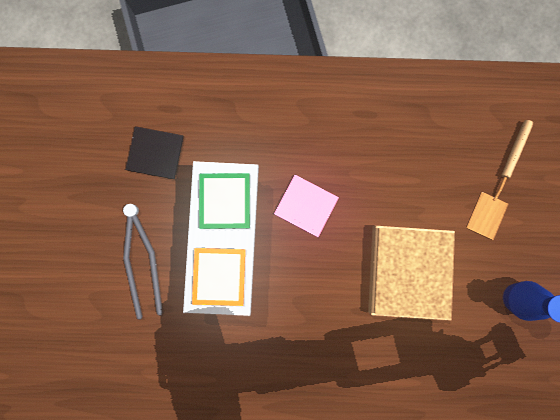

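Seen in the scene picture: green tile on the slab around (327,228), amber tile at (347,180), pink look-alike on the bench at (247,236), black one at (398,327), and the cork pad at (180,165). In the top picture, the green tile is at (224,201), the slab spans (190–258, 162–316), and the pad is centred near (413,273).

The tool can only shift and yaw, so the tool axis stays vertical. The flip therefore has to come from controlled pivoting at the slab edge and again on the cork. First I'll measure the geometry precisely.

```bash
cat > h.py <<'E'
from rig import bot, imaging, recognise, masks_of, mark_of
import cv2, numpy as np
def ray(d,px,z):
    K=d["mtx"];T=d["pose"]
    px=np.atleast_2d(px).astype(float)
    r=np.c_[(px[:,0]-K[0,2])/K[0,0],(px[:,1]-K[1,2])/K[1,1],np.ones(len(px))]@T[:3,:3].T
    o=T[:3,3]; s=(z-o[2])/r[:,2]
    return (o+r*s[:,None])[:,:2]
def proj(d,P):
    T=np.linalg.inv(d["pose"]);P=np.atleast_2d(P)@T[:3,:3].T+T[:3,3]
    q=P@d["mtx"].T; return q[:,:2]/q[:,2:]
def rect(d,mask,z):
    n,l,st,_=cv2.connectedComponentsWithStats(mask.astype(np.uint8))
    k=1+np.argmax(st[1:,4]); ys,xs=np.where(l==k)
    # mask outline at pixel borders, to metric plane
    c=max(cv2.findContours((l==k).astype(np.uint8),cv2.RETR_EXTERNAL,cv2.CHAIN_APPROX_NONE)[0],key=len)[:,0,:]
    w=ray(d,c,z)*1000
    (cx,cy),(a,b),ang=cv2.minAreaRect(w.astype(np.float32))
    return np.round([cx,cy,a,b,ang],1)
def hsv(d): return cv2.cvtColor(d["img"],cv2.COLOR_BGR2HSV)
def green(d):
    h=hsv(d); return (h[...,0]>45)&(h[...,0]<85)&(h[...,1]>90)&(h[...,2]>40)
def amber(d):
    h=hsv(d); return (h[...,0]>10)&(h[...,0]<24)&(h[...,1]>170)&(h[...,2]>150)
def st():
    s=bot.read_state(); R=s["tcp_rot"]
    print("t",round(s["time_s"],2),"p",np.round(s["position"]*1000,1),"yaw",round(np.degrees(np.arctan2(R[1,1],R[0,1])),2),"tilt",round(np.degrees(np.arccos(-R[2,2])),2),"F",np.round(s["force"],1),"open",round(s["opening"]*87,1))
E
python3 - <<'E'
from h import *
for c in ("top","scene"):
    d=imaging.capture(c)
    print(c,"green",rect(d,green(d),.098))
    for t,z in (("tile_green",.098),("tile_amber",.098),("slab",.09),("pad",.04)):
        for m in masks_of(c,t): print(c,t,round(m["conf"],2),m["region"].sum(),rect(d,m["region"],z))
for i in range(3): st()
E
```

```text
top green [630.  182.  109.2  98.4   2.1]
top tile_green 0.96 2260 [722.8 323.6 101.9  91.   79.9]
top tile_green 0.8 2856 [630.1 182.  111.7 102.2   3.2]
top tile_green 0.74 2198 [623.7  20.3  98.3  89.9  63.2]
top tile_amber 0.68 2942 [481.6 187.6 102.2 110.9  89.3]
top slab 0.88 4270 [557.4 187.1 131.3 299.7  88.4]
top pad 0.94 7373 [ 492.3 -207.9  176.6  187.8   87.3]
top pad 0.61 2993 [475.2 196.5 121.8 109.    0.5]
scene green [631.7 183.  113.7  99.    1.8]
scene tile_green 0.86 2981 [798.8 340.9  96.7  89.3  81.5]
scene tile_green 0.67 1974 [702.3  45.  100.6  92.1  64.4]
scene tile_green 0.55 2351 [632.9 182.7 116.3 101.5   1.2]
scene tile_amber 0.81 1720 [484.3 188.9 100.3 118.7  89.7]
scene slab 0.6 4339 [580.4 187.3 132.8 352.6  88.4]
scene pad 0.64 4728 [ 508.6 -203.4  190.7  221.3   88. ]
t 1.4 p [ 275.2 -561.1  239.6] yaw -63.88 tilt 0.0 F [ 0.4 -0.4  0.4] open 86.9
t 1.4 p [ 275.2 -561.1  239.6] yaw -63.88 tilt 0.0 F [ 0.4 -0.4  0.4] open 86.9
t 1.4 p [ 275.2 -561.1  239.6] yaw -63.88 tilt 0.0 F [ 0.4 -0.4  0.4] open 86.9
```

Run:
```python
import cv2
a=cv2.imread("pics/top0.png")[140:340,170:470]
cv2.imwrite("pics/topz.png",cv2.resize(a,None,fx=2.6,fy=2.6,interpolation=cv2.INTER_CUBIC))
```

```text
(no output)
```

View pics/topz.png

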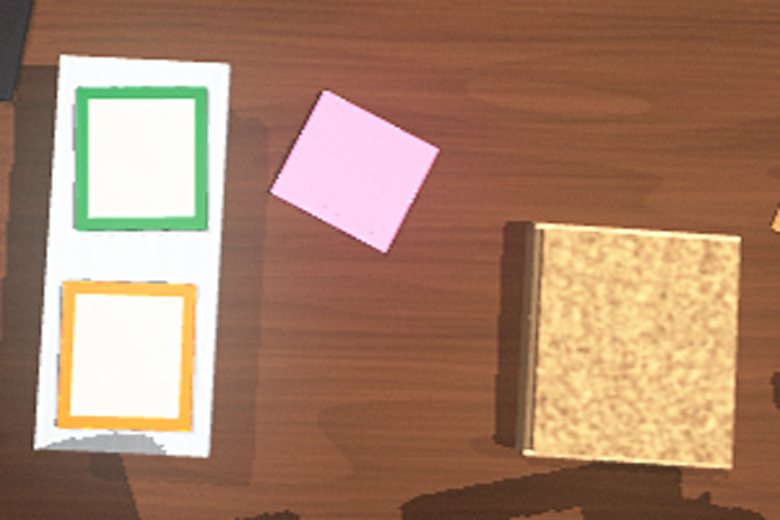

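```bash
cat >> h.py <<'E'
def sides(d,mask,z,show=True):
    n,l,s,_=cv2.connectedComponentsWithStats(mask.astype(np.uint8)); k=1+np.argmax(s[1:,4])
    m=cv2.resize((l==k).astype(np.float32),None,fx=1,fy=1)
    m8=(m>0).astype(np.uint8); ff=m8.copy()
    c=max(cv2.findContours(m8,cv2.RETR_EXTERNAL,cv2.CHAIN_APPROX_NONE)[0],key=len)[:,0,:]
    w=(ray(d,c,z)*1000).astype(np.float32)
    (cx,cy),(a,b),ang=cv2.minAreaRect(w)
    if ang>45: ang-=90; a,b=b,a
    e=np.radians(ang);u=np.array([np.cos(e),np.sin(e)]);v=np.array([-u[1],u[0]])
    q=(w-[cx,cy]); pu,pv=q@u,q@v; out={}
    for nm,sel,ax in (("-y",(abs(pu)<.38*a)&(pv<-.4*b),0),("+y",(abs(pu)<.38*a)&(pv>.4*b),0),("-x",(abs(pv)<.38*b)&(pu<-.4*a),1),("+x",(abs(pv)<.38*b)&(pu>.4*a),1)):
        vx,vy,x0,y0=cv2.fitLine(w[sel],cv2.DIST_HUBER,0,.01,.01).ravel()
        t=np.degrees(np.arctan2(vy,vx)); t=(t+90)%180-90 if ax==0 else (t)%180-90
        out[nm]=(round(float(x0),1),round(float(y0),1),round(float(t),2))
    return out
def cork(d):
    h=hsv(d); return (h[...,0]>10)&(h[...,0]<28)&(h[...,1]>60)&(h[...,2]>150)
def white(d):
    h=hsv(d); return (h[...,1]<60)&(h[...,2]>170)
E
python3 - <<'E'
from h import *
d=imaging.capture("top")
print("green",sides(d,green(d),.098)); print("amber",sides(d,amber(d),.098))
m=masks_of("top","slab")[0]["region"]|green(d)|amber(d)
for t in masks_of("top","tile_green")+masks_of("top","tile_amber"):
    if abs(rect(d,t["region"],.098)[1]-185)<10: m|=t["region"]
print("slab",rect(d,m,.09),sides(d,m,.09))
mm=masks_of("top","pad")[0]["region"]; print("padmask",sides(d,mm,.04))
m=cork(d); m[:,:330]=0; m[:200]=0; m[330:]=0; m[:,460:]=0
cv2.imwrite("pics/cork.png",(m*255).astype(np.uint8)); print("cork",rect(d,m,.04),sides(d,m,.04))
d=imaging.capture("scene"); print("green",sides(d,green(d),.098))
m=cork(d);m[:120]=0;m[:,:100]=0;m[:,240:]=0;m[210:]=0
print("cork",rect(d,m,.04),sides(d,m,.04)); st()
E
```

```text
green {'-y': (641.4, 134.8, 1.59), '+y': (626.7, 231.1, 2.11), '-x': (577.4, 168.0, 1.23), '+x': (682.6, 184.0, 1.1)}Traceback (most recent call last):
  File "<stdin>", line 3, in <module>
  File "h.py", line 39, in sides
    vx,vy,x0,y0=cv2.fitLine(w[sel],cv2.DIST_HUBER,0,.01,.01).ravel()
                ~~~~~~~~~~~^^^^^^^^^^^^^^^^^^^^^^^^^^^^^^^^^
cv2.error: OpenCV(4.12.0) /io/opencv/modules/imgproc/src/linefit.cpp:50: error: (-215:Assertion failed) count > 0 in function 'fitLine2D_wods'
```

Run:
```python
from h import *
d=imaging.capture("top"); np.save("top0.npy",d,allow_pickle=True)
m=masks_of("top","slab")[0]["region"]|green(d)|amber(d)
h=hsv(d); w=white(d); w[:,:180]=0; w[:,265:]=0; w[:155]=0; w[325:]=0
m=cv2.morphologyEx((m|w).astype(np.uint8),cv2.MORPH_CLOSE,np.ones((9,9)))
cv2.imwrite("pics/slab.png",m*255)
print("slab",rect(d,m,.09),sides(d,m,.09))
m=cork(d); m[:,:330]=0; m[:200]=0; m[330:]=0; m[:,460:]=0
m=cv2.morphologyEx(m.astype(np.uint8),cv2.MORPH_CLOSE,np.ones((5,5)))
cv2.imwrite("pics/cork.png",(m*255).astype(np.uint8)); print("cork",rect(d,m,.04),sides(d,m,.04))
d=imaging.capture("scene"); print("green",sides(d,green(d),.098))
m=cork(d);m[:120]=0;m[:,:100]=0;m[:,240:]=0;m[210:]=0
m=cv2.morphologyEx(m.astype(np.uint8),cv2.MORPH_CLOSE,np.ones((5,5)))
print("cork",rect(d,m,.04),sides(d,m,.04)); st()
```

```text
slab [557.2 186.6 132.6 300.5  88.4] {'-y': (555.3, 121.6, -1.58), '+y': (558.5, 251.8, -1.57), '-x': (408.6, 191.6, -2.0), '+x': (706.3, 182.4, -1.44)}
cork [ 509.9 -218.2  186.6  230.3   89.3] {'-y': (507.1, -299.5, -2.41), '+y': (516.1, -130.9, -2.58), '-x': (398.3, -216.8, -2.63), '+x': (615.5, -260.9, 0.76)}
green {'-y': (634.2, 134.6, 1.72), '+y': (630.0, 231.7, 1.64), '-x': (576.2, 181.6, 2.16), '+x': (686.8, 185.2, 1.86)}
cork [ 507.5 -212.1  177.3  218.6   88.4] {'-y': (508.4, -298.1, -1.89), '+y': (514.7, -127.0, -2.79), '-x': (401.2, -208.6, -2.63), '+x': (612.7, -231.8, 1.3)}
t 1.6 p [ 275.1 -561.2  239.5] yaw -63.88 tilt 0.0 F [-0.2  0.2 -0.2] open 87.1
```

View pics/cork.png

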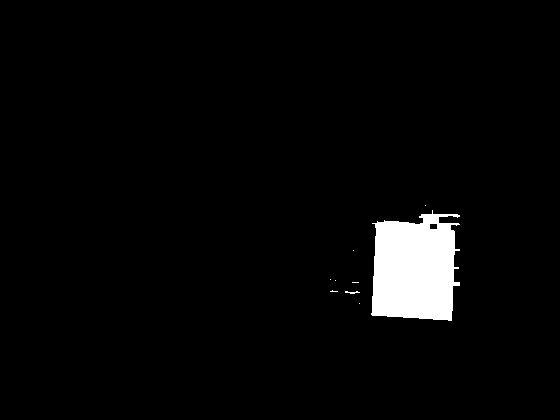

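View pics/slab.png

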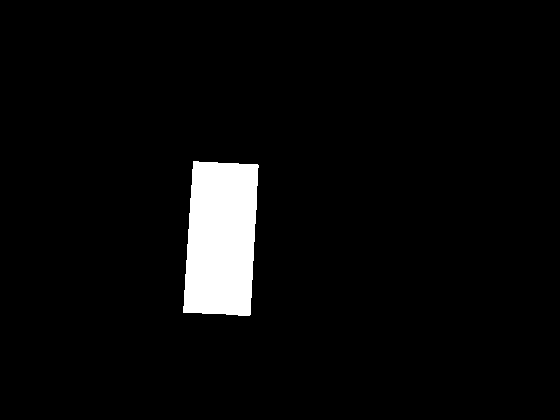

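Request:
send_rows --plan '[[[0.42,0.98,0,0.9,-1],[0.42,0.98,0,0.9,-1],[0.42,0.98,0,0.9,-1],[0.42,0.98,0,0.9,-1],[0.42,0.98,0,0.9,-1],[0.42,0.98,0,0.9,-1],[0.42,0.98,0,0.9,-1],[0.42,0.98,0,0.9,-1],[0.42,0.98,0,0.9,-1],[0.42,0.98,0,0.9,-1],[0.42,0.98,0,0.9,-1],[0.42,0.98,0,0.9,-1],[0.42,0.98,0,0,-1],[0.42,0.98,0,0,-1]]]'

```text
time_s: 3.0
position: [0.452, -0.1484, 0.2398]
tcp_rot: [[0.035, 0.999, 0.001], [0.999, -0.035, -0.0], [-0.0, 0.001, -1.0]]
force: [-0.5, -0.5, 0.1]
opening: 1.004
```

Request:
send_rows --plan '[[[0.43,0.98,0,0.07,-1],[0.43,0.98,0,0,-1],[0.43,0.98,0,0,-1],[0.43,0.98,0,0,-1],[0.43,0.98,0,0,-1],[0.43,0.98,0,0,-1],[0.43,0.98,0,0,-1],[0.43,0.98,0,0,-1],[0.43,0.98,0,0,-1],[0.43,0.98,0,0,-1],[0.43,0.98,0,0,-1],[0.43,0.98,0,0,-1],[0.42,0.98,0,0,-1],[0.42,0.98,0,0,-1],[0,0,-1,0,-1],[0,0,-1,0,-1],[0,0,-1,0,-1],[0,0,-1,0,-1],[0,0,0,0,-1]]]'

```text
time_s: 4.9
position: [0.628, 0.2612, 0.1147]
tcp_rot: [[0.028, 1.0, -0.01], [1.0, -0.028, -0.002], [-0.003, -0.01, -1.0]]
force: [-1.4, -0.4, -0.5]
opening: 1.0
```

Run:
```python
from h import *
st()
for c in ("top","scene"):
    d=imaging.capture(c); cv2.imwrite(f"pics/{c}1.png",d["img"])
st()
```

```text
t 4.9 p [628.  261.2 114.7] yaw -1.6 tilt 0.59 F [-1.4 -0.4 -0.5] open 87.0
t 5.0 p [631.5 262.  119.4] yaw -1.61 tilt 0.05 F [0.7 0.8 0.7] open 86.8
```

View pics/scene1.png

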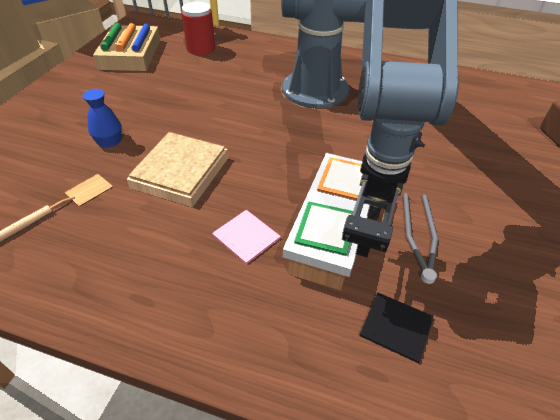

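View pics/top1.png

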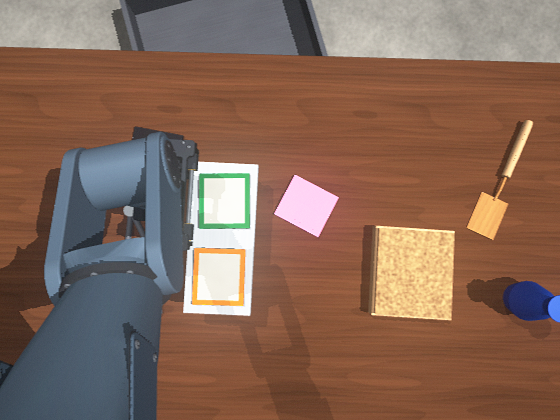

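Request:
send_rows --plan '[[[0,0,-0.15,0,-1],[0,0,-0.15,0,-1],[0,0,0,0,-1],[0,-0.16,0,0,-1],[0,-0.16,0,0,-1],[0,-0.16,0,0,-1],[-0.005,-0.16,0,0,-1],[-0.005,-0.16,0,0,-1],[-0.005,-0.16,0,0,-1],[-0.005,-0.16,0,0,-1],[-0.005,-0.16,0,0,-1],[-0.005,-0.16,0,0,-1],[-0.005,-0.16,0,0,-1],[-0.005,-0.16,0,0,-1],[-0.005,-0.16,0,0,-1],[-0.005,-0.16,0,0,-1],[-0.005,-0.16,0,0,-1],[-0.005,-0.12,0,0,-1],[0,0,0,0,-1]]]'

```text
time_s: 6.9
position: [0.6298, 0.1904, 0.1106]
tcp_rot: [[0.028, 1.0, -0.0], [1.0, -0.028, -0.001], [-0.001, -0.0, -1.0]]
force: [0.5, 1.0, 2.0]
opening: 1.001
```

Run:
```python
from h import *
for c in ("top","scene"):
    d=imaging.capture(c); cv2.imwrite(f"pics/{c}2.png",d["img"]); print(c,rect(d,green(d),.098),sides(d,green(d),.098) if c=="top" else "")
st()
```

```text
Traceback (most recent call last):
  File "h.py", line 39, in sides
    vx,vy,x0,y0=cv2.fitLine(w[sel],cv2.DIST_HUBER,0,.01,.01).ravel()
                ~~~~~~~~~~~^^^^^^^^^^^^^^^^^^^^^^^^^^^^^^^^^
cv2.error: OpenCV(4.12.0) /io/opencv/modules/imgproc/src/linefit.cpp:50: error: (-215:Assertion failed) count > 0 in function 'fitLine2D_wods'
```

View pics/top2.png

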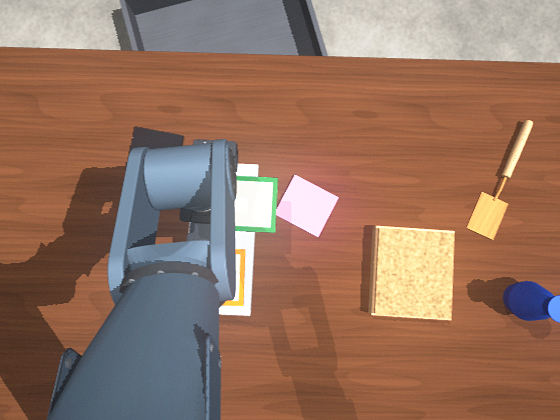

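Run:
```python
from h import *
d=imaging.capture("top")
g=green(d); 
def front(d):
    g=green(d); pts=[]
    for r in range(150,260):
        c=np.where(g[r,:330])[0]
        if len(c): pts.append((c.max()+.5,r))
    pts=np.array(pts,float); m=pts[:,0]>np.median(pts[:,0])-4; return pts[m][4:-4]
p=front(d); w=ray(d,p,.098)*1000
vx,vy,x0,y0=cv2.fitLine(w.astype(np.float32),cv2.DIST_HUBER,0,.01,.01).ravel()
print("front",x0,y0,np.degrees(np.arctan(vy/vx)),"x range",w[:,0].min(),w[:,0].max())
d=imaging.capture("scene"); cv2.imwrite("pics/scene2.png",d["img"]); print(rect(d,green(d),.098)); st()
```

```text
front 624.0969 79.72816 -1.8235347 x range 579.2963689884109 668.8513809908588
[626.4 129.3 100.3 114.2  88.5]
t 7.05 p [629.3 190.5 110.1] yaw -1.58 tilt 0.11 F [-0.2 -0.4 -0.4] open 87.0
```

View pics/scene2.png

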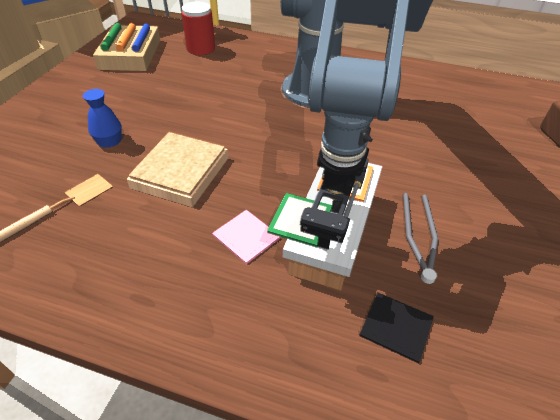

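Request:
send_rows --plan '[[[0,-0.07,0,0,-1],[0,-0.06,0,0,-1],[0,0,0,0,-1],[0,0.2,0,0,-1],[0,0,0.8,0,-1],[0,0,0.8,-0.981,-1],[-0.04,0,0,-0.982,-0.15],[-0.04,0,0,-0.982,-0.15],[0,0,0,-0.982,-0.15],[0,0,0,-0.982,-0.15],[0,0,0,-0.982,-0.15],[0,0,0,-0.982,-0.15],[0,0,0,-0.982,-0.15],[0,0,0,-0.982,-0.15],[0,0,0,-0.982,-0.15],[0,0,0,-0.982,-0.15],[0,-0.18,0,-0.982,-0.15],[0,-0.18,0,-0.982,-0.15],[0,-0.18,0,-0.982,-0.15],[0,0,0,-0.982,-0.15]]]'

```text
time_s: 9.05
position: [0.6273, 0.1765, 0.1585]
tcp_rot: [[0.998, 0.066, -0.0], [0.066, -0.998, -0.001], [-0.0, 0.001, -1.0]]
force: [-0.1, -0.9, -0.2]
opening: 0.574
```

Request:
send_rows --plan '[[[0,0,-0.5,-0.982,-0.15],[0,0,-0.4,0,-0.15],[0,0,-0.3,0,-0.15],[0,0,0,0,-0.15],[0,0,0,0,-0.15]]]'

```text
time_s: 9.55
position: [0.6273, 0.1772, 0.1222]
tcp_rot: [[1.0, -0.027, -0.001], [-0.027, -1.0, -0.0], [-0.001, 0.0, -1.0]]
force: [-0.3, 1.0, 0.6]
opening: 0.575
```

```bash
cat >> h.py <<'E'
def front(d):
    g=green(d); pts=[]
    for r in range(150,260):
        c=np.where(g[r,:330])[0]
        if len(c): pts.append((c.max()+.5,r))
    pts=np.array(pts,float); m=pts[:,0]>np.median(pts[:,0])-4; p=pts[m][4:-4]
    w=ray(d,p,.098)*1000
    vx,vy,x0,y0=cv2.fitLine(w.astype(np.float32),cv2.DIST_HUBER,0,.01,.01).ravel()
    print("front",x0,y0,np.degrees(np.arctan(vy/vx)),"x range",w[:,0].min(),w[:,0].max())
E
python3 - <<'E'
from h import *
d=imaging.capture("top"); front(d)
d=imaging.capture("scene"); cv2.imwrite("pics/scene3.png",cv2.resize(d["img"][140:300,200:420],None,fx=3.5,fy=3.5)); print(rect(d,green(d),.098)); st()
E
```

```text
front 622.6519 76.19408 -1.7999343 x range 577.4096670106218 668.9447131468996
[626.8 126.2 100.3 113.4  88.4]
t 9.65 p [627.8 177.2 123. ] yaw -91.58 tilt 0.06 F [-0.5 -0.4  0.3] open 50.1
```

View pics/scene3.png

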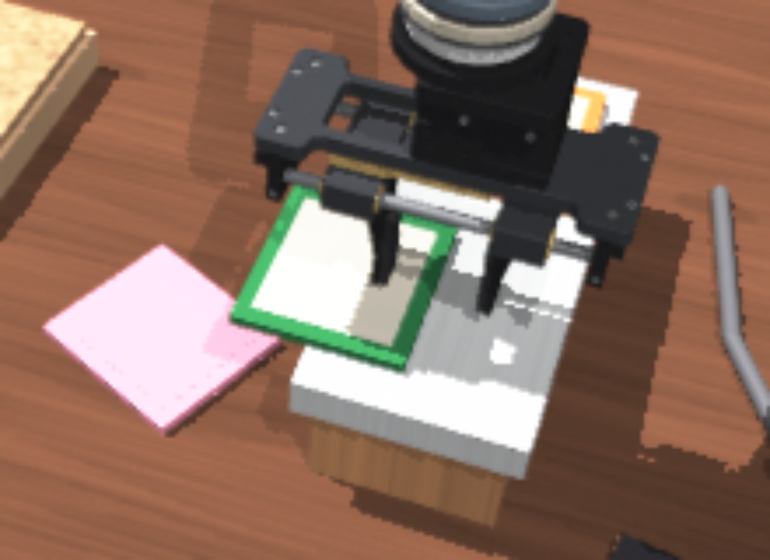

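Request:
send_rows --plan '[[[0,0,-0.1,0,-0.15],[0,0,-0.1,0,-0.15],[0,0,-0.03,0,-0.15],[0,0,-0.02,0,-0.15],[0,0,0,0,-0.15]]]'

```text
time_s: 10.15
position: [0.6271, 0.1771, 0.1155]
tcp_rot: [[1.0, -0.028, -0.0], [-0.028, -1.0, -0.0], [-0.0, 0.0, -1.0]]
force: [-1.1, 0.3, 3.9]
opening: 0.571
```

Request:
send_rows --plan '[[[0,0,-0.02,0,-0.15],[0,0,0,0,-0.15]]]'

```text
time_s: 10.35
position: [0.6272, 0.1771, 0.1154]
tcp_rot: [[1.0, -0.028, -0.0], [-0.028, -1.0, -0.0], [-0.0, 0.0, -1.0]]
force: [-2.5, -0.1, 6.1]
opening: 0.577
```

Request:
send_rows --plan '[[[0,0,-0.03,0,-0.15],[0,0,0,0,-0.15]]]'

```text
time_s: 10.55
position: [0.6272, 0.1771, 0.1154]
tcp_rot: [[1.0, -0.028, 0.0], [-0.028, -1.0, -0.0], [0.0, 0.0, -1.0]]
force: [-4.4, -0.5, 9.7]
opening: 0.578
```

Request:
send_rows --plan '[[[0,-0.05,0,0,-0.15],[0,-0.05,0,0,-0.15],[-0.002,-0.05,0,0,-0.15],[-0.002,-0.05,0,0,-0.15],[-0.002,-0.05,0,0,-0.15],[0,-0.05,0,0,-0.15],[0,0,0,0,-0.15]]]'

```text
time_s: 11.25
position: [0.6288, 0.1703, 0.1155]
tcp_rot: [[1.0, -0.029, 0.005], [-0.029, -1.0, 0.004], [0.005, -0.004, -1.0]]
force: [-0.9, 4.6, 6.7]
opening: 0.577
```

Run:
```python
from h import *
d=imaging.capture("top"); front(d);st()
```

```text
front 580.3779 76.42282 -16.33955 x range 577.4096670106218 583.3681278488872
t 11.3 p [628.7 170.3 115.5] yaw -91.66 tilt 0.35 F [-0.5  5.9  7.4] open 50.2
```

Run:
```python
from h import *
d=imaging.capture("top"); cv2.imwrite("pics/t4.png",cv2.resize(d["img"][140:300,200:350],None,fx=3.5,fy=3.5))
d=imaging.capture("scene"); cv2.imwrite("pics/s4.png",cv2.resize(d["img"][140:300,200:420],None,fx=3.5,fy=3.5)); print(rect(d,green(d),.098)); st()
```

```text
[631.8 126.3 100.2 104.6  88.7]
t 11.4 p [628.7 170.3 115.5] yaw -91.65 tilt 0.34 F [-0.7  4.7  7.6] open 49.9
```

View pics/s4.png

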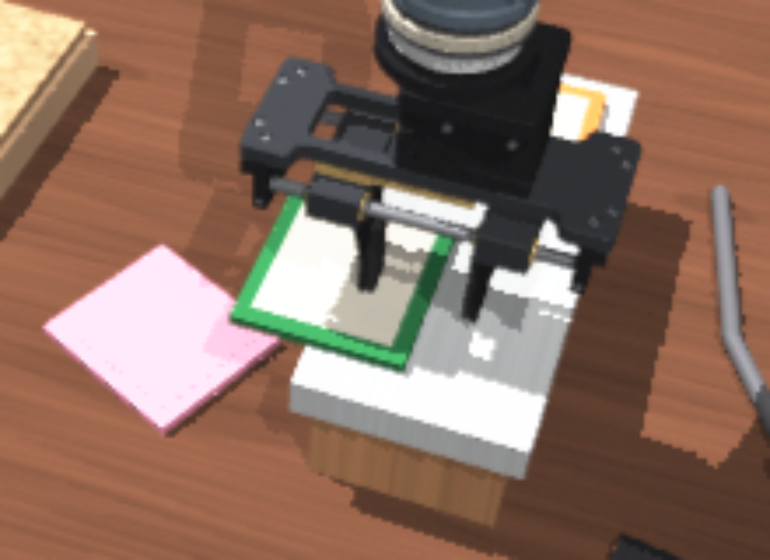

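View pics/t4.png

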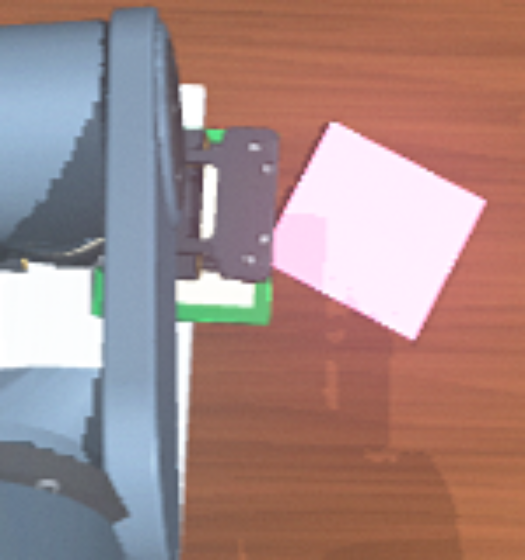

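Request:
send_rows --plan '[[[0,0,0.2,0,-0.75],[0,0,0.15,0,-0.75],[0,-0.2,0,0,-0.75],[0,-0.2,0,0,-0.75],[0,-0.14,0,0,-0.75],[0,0,-0.1,0,-0.75],[0,0,-0.07,0,-0.75],[0,0,0,0,-0.75],[0,0,0,0,-0.75]]]'

```text
time_s: 12.3
position: [0.627, 0.1521, 0.1187]
tcp_rot: [[1.0, -0.028, -0.0], [-0.028, -1.0, 0.0], [-0.0, -0.0, -1.0]]
force: [0.0, -0.9, -1.0]
opening: 0.871
```

Run:
```python
from h import *
d=imaging.capture("scene"); cv2.imwrite("pics/s5.png",cv2.resize(d["img"][140:300,200:420],None,fx=3.5,fy=3.5)); st()
```

```text
t 12.35 p [627.1 152.1 118.8] yaw -91.61 tilt 0.01 F [-0.5  0.4 -0.5] open 75.6
```

View pics/s5.png

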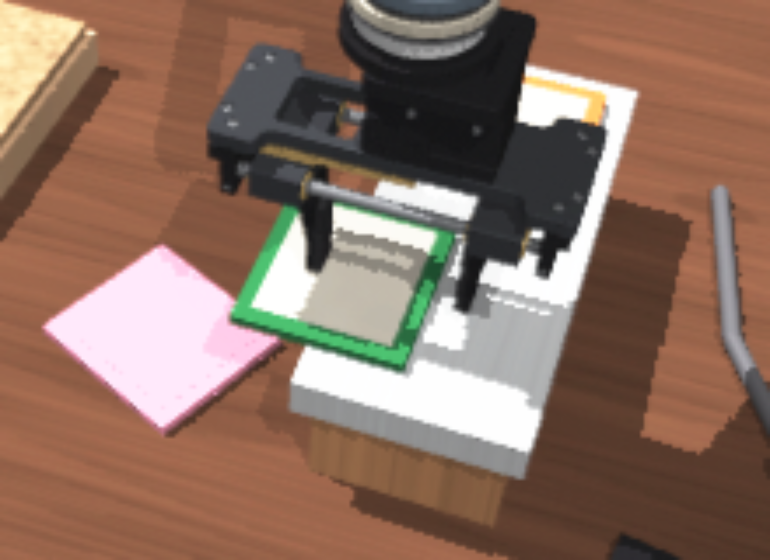

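Request:
send_rows --plan '[[[0,0,-0.08,0,-0.75],[0,0,-0.04,0,-0.75],[0,-0.01,-0.03,0,-0.75],[0,-0.02,-0.02,0,-0.75],[0,-0.03,-0.02,0,-0.75],[0,0,0,0,-0.75]]]'

```text
time_s: 12.95
position: [0.6271, 0.1502, 0.1131]
tcp_rot: [[1.0, -0.029, -0.0], [-0.029, -1.0, 0.0], [-0.0, -0.0, -1.0]]
force: [-0.2, 0.5, 0.4]
opening: 0.873
```

Run:
```python
from h import *
d=imaging.capture("scene"); cv2.imwrite("pics/s6.png",cv2.resize(d["img"][140:300,200:420],None,fx=3.5,fy=3.5)); st()
```

```text
t 13.0 p [627.1 150.1 113.1] yaw -91.63 tilt 0.01 F [ 0.2 -0.1  1.1] open 76.0
```

View pics/s6.png

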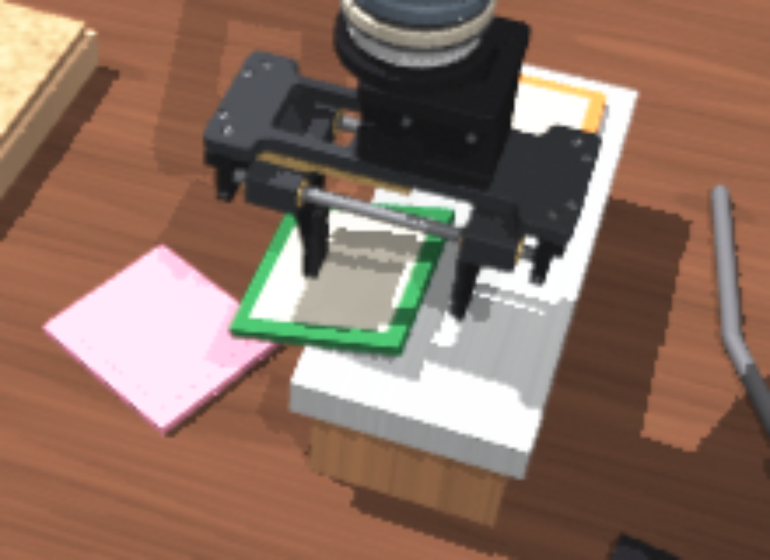

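```bash
cat >> h.py <<'E'
def tilefit(d,meas,edge=(627,119.1),yaw=-1.7,x0=None):
    """meas: px of (front,+x) and (rear,+x) top corners of white face; fit theta, slide r (rear dist from slab edge corner), xc"""
    from scipy.optimize import least_squares
    u=np.array([np.cos(np.radians(yaw)),np.sin(np.radians(yaw)),0]);v=np.array([-u[1],u[0],0])
    def pts(p):
        th,r,xc=p; th=np.radians(th)
        o=np.array([edge[0],edge[1],90.])
        f=lambda l,t,x:o+u*x+v*(l*np.cos(th)-t*np.sin(th))+np.array([0,0,l*np.sin(th)+t*np.cos(th)])
        return np.array([f(r-100,8,xc+55),f(r,8,xc+55)])/1000
    s=least_squares(lambda p:(proj(d,pts(p))-meas).ravel(),[15,56,0])
    return np.round(s.x,1),round(s.cost,2)
E
python3 - <<'E'
from h import *
d=imaging.capture("scene")
print(tilefit(d,np.array([[266.3,234.3],[315.0,239.5]])))
print(tilefit(d,np.array([[266.3,230.8],[315.7,244.5]])), "flat before")
E
```

```text
(array([15.4, 60.8, -1.1]), np.float64(0.06))
(array([ 1.5, 59.5, -1.8]), np.float64(0.25)) flat before
```

Request:
send_rows --plan '[[[0,-0.015,-0.02,0,-0.75],[0,-0.015,-0.02,0,-0.75],[0,-0.015,-0.02,0,-0.75],[0,-0.01,-0.02,0,-0.75],[0,-0.01,-0.02,0,-0.75],[0,0,0,0,-0.75]]]'

```text
time_s: 13.65
position: [0.6271, 0.1481, 0.1101]
tcp_rot: [[1.0, -0.028, -0.0], [-0.028, -1.0, -0.0], [-0.0, 0.0, -1.0]]
force: [-0.2, 0.4, 0.5]
opening: 0.877
```

Run:
```python
from h import *
d=imaging.capture("scene"); cv2.imwrite("pics/s7.png",cv2.resize(d["img"][140:300,200:420],None,fx=3.5,fy=3.5)); st()
```

```text
t 13.7 p [627.2 148.1 110.2] yaw -91.62 tilt 0.0 F [0.  0.4 0.9] open 76.2
```

View pics/s7.png

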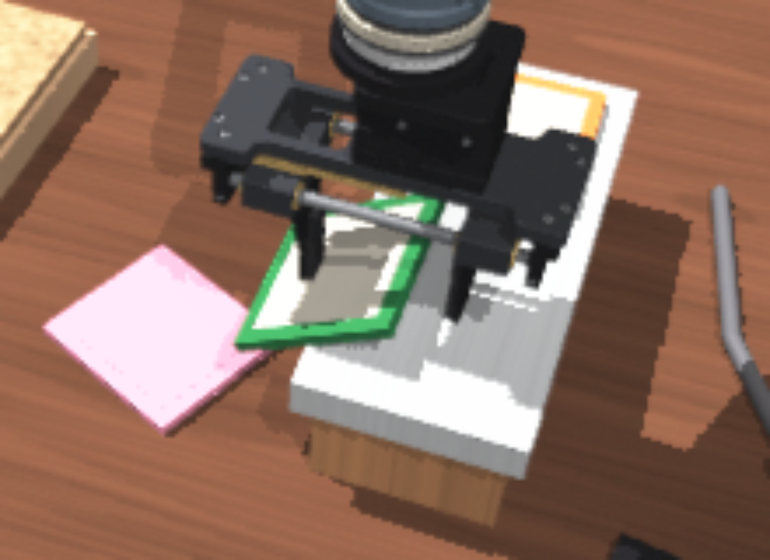

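Run:
```python
from h import *
d=imaging.capture("scene"); np.save("scene.npy",{k:d[k] for k in("mtx","pose")},allow_pickle=True)
print(tilefit(d,np.array([[267.7,238.0],[311.8,233.0]])))
```

```text
(array([31. , 61.8, -1.4]), np.float64(0.01))
```

Request:
send_rows --plan '[[[0,-0.06,0,0,-0.66],[0,-0.07,0,0,-0.57],[0,-0.07,0,0,-0.47],[0,-0.07,0,0,-0.38],[0,-0.02,0,0,-0.38],[0,0,0,0,-0.38]]]'

```text
time_s: 14.35
position: [0.6272, 0.1394, 0.1104]
tcp_rot: [[1.0, -0.029, 0.0], [-0.029, -1.0, 0.0], [0.0, -0.0, -1.0]]
force: [-0.1, 0.7, 1.6]
opening: 0.695
```

Run:
```python
from h import *
d=imaging.capture("scene"); cv2.imwrite("pics/s8.png",cv2.resize(d["img"][140:300,200:420],None,fx=3.5,fy=3.5)); st()
```

```text
t 14.4 p [627.2 139.4 110.4] yaw -91.63 tilt 0.01 F [ 0.4 -0.4  1.3] open 60.5
```

View pics/s8.png

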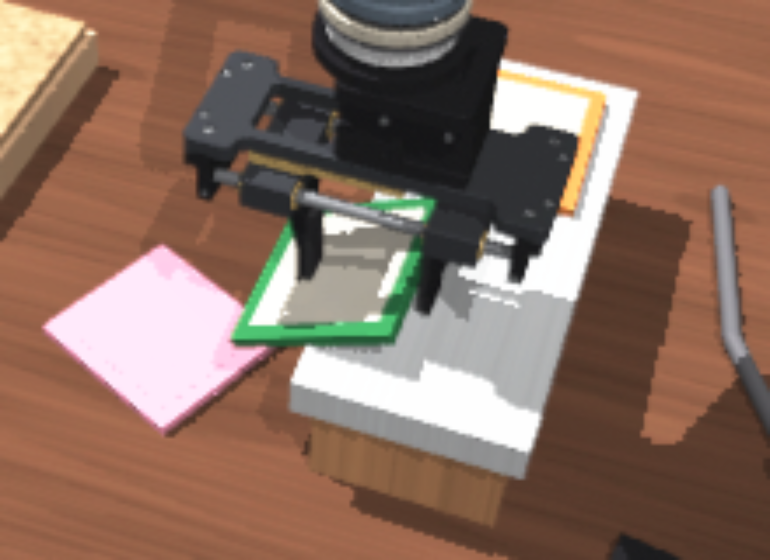

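Request:
send_rows --plan '[[[0,-0.03,-0.01,0,-0.32],[0,-0.03,-0.01,0,-0.26],[0,-0.03,0,0,-0.2],[0,-0.04,0,0,-0.14],[0,0,0,0,-0.12],[0,0,0,0,-0.12]]]'

```text
time_s: 15.0
position: [0.6275, 0.1355, 0.1102]
tcp_rot: [[1.0, -0.028, 0.001], [-0.028, -1.0, 0.0], [0.001, -0.0, -1.0]]
force: [0.8, 0.1, 5.6]
opening: 0.566
```

Run:
```python
from h import *
d=imaging.capture("scene"); cv2.imwrite("pics/s9.png",cv2.resize(d["img"][140:300,200:420],None,fx=3.5,fy=3.5)); st()
```

```text
t 15.05 p [627.5 135.5 110.2] yaw -91.63 tilt 0.04 F [-0.3  0.4  6.1] open 49.1
```

View pics/s9.png

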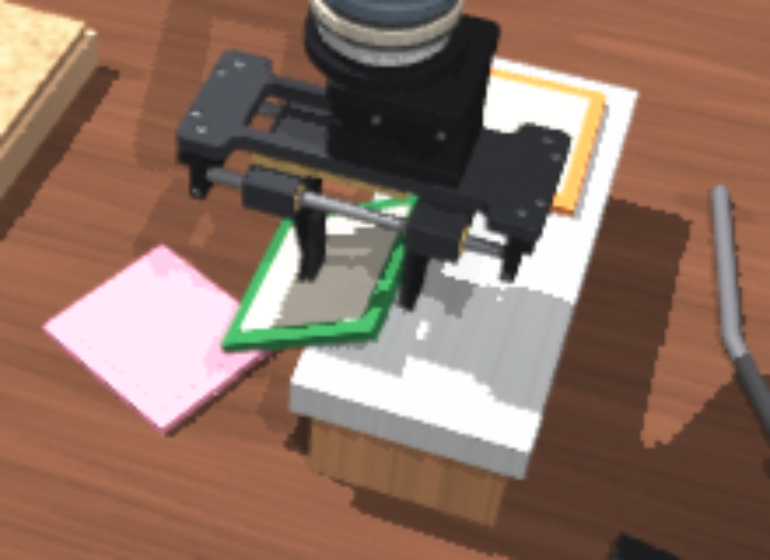

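```bash
cat >> h.py <<'E'
SC=np.load("scene.npy",allow_pickle=True).item()
def tf(a,b,off=(200,140),k=3.5): return tilefit(SC,np.array([[a[0]/k+off[0],a[1]/k+off[1]],[b[0]/k+off[0],b[1]/k+off[1]]]))
E
python3 -c "
from h import *
print(tf((223,346),(375,337)),tf((223,344),(376,334)),tf((237,343),(392,325)))"
```

```text
(array([28.6, 53.1,  2.6]), np.float64(0.68)) (array([28.7, 52.7,  0.8]), np.float64(0.37)) (array([31. , 62. , -1.5]), np.float64(0.0))
```

Request:
send_rows --plan '[[[0,0.01,0.02,0,-0.09],[0,0.01,0.03,0,-0.055],[0,0.01,0.03,0,-0.02],[0,0.01,0.03,0,0.015],[0,0,0.02,0,0.045],[0,0,0,0,0.045]]]'

```text
time_s: 15.65
position: [0.6262, 0.1355, 0.1129]
tcp_rot: [[1.0, -0.028, -0.003], [-0.028, -1.0, -0.002], [-0.003, 0.002, -1.0]]
force: [-1.7, -5.9, 1.2]
opening: 0.479
```

Run:
```python
from h import *
d=imaging.capture("scene"); cv2.imwrite("pics/s10.png",cv2.resize(d["img"][140:300,200:420],None,fx=3.5,fy=3.5)); st()
```

```text
t 15.7 p [626.2 135.5 113. ] yaw -91.6 tilt 0.2 F [-3.  -5.1 -0.1] open 41.8
```

View pics/s10.png

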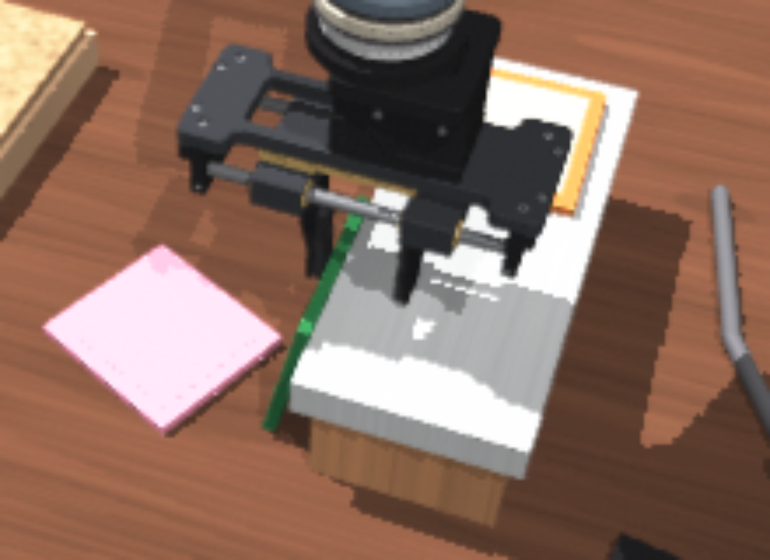

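Run:
```python
from h import *
T=SC["pose"];K=SC["mtx"]
for n,p in (("top",(305,326)),("bot",(270,430)),("top-x",(363,200))):
    px=np.array([p[0]/3.5+200,p[1]/3.5+140,1]); r=T[:3,:3]@np.linalg.inv(K)@px; o=T[:3,3]
    X=.680 if n!="top-x" else .570
    s=(X-o[0])/r[0]; print(n,np.round((o+r*s)*1000,1))
d=imaging.capture("top"); cv2.imwrite("pics/t10.png",cv2.resize(d["img"][140:300,200:350],None,fx=3.5,fy=3.5)); st()
```

```text
top [680.  119.5 107.6]
bot [680.  101.4   6. ]
top-x [570.  120.7  98.9]
t 15.75 p [626.2 135.6 113.1] yaw -91.6 tilt 0.2 F [-0.9 -5.7  0.8] open 41.9
```

View pics/t10.png

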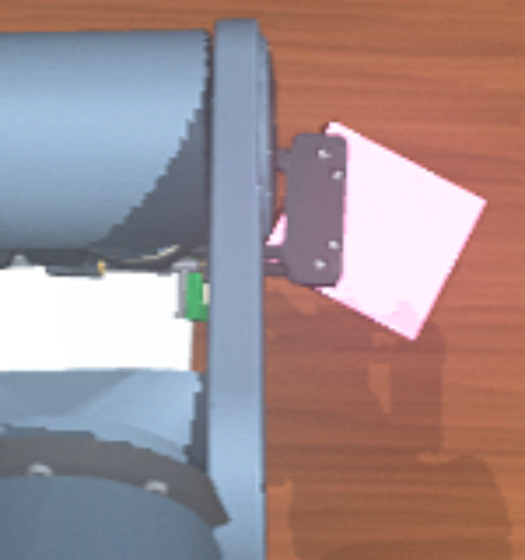

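Request:
send_rows --plan '[[[0,-0.08,0,0,0.045],[0,0,-0.07,0,0.045],[0,0,-0.07,0,0.045],[0,0,0,0,0.045]]]'

```text
time_s: 16.15
position: [0.6277, 0.1344, 0.1094]
tcp_rot: [[1.0, -0.028, 0.001], [-0.028, -1.0, -0.0], [0.001, 0.0, -1.0]]
force: [0.4, -2.3, 1.2]
opening: 0.483
```

Run:
```python
from h import *
d=imaging.capture("scene"); cv2.imwrite("pics/s11.png",cv2.resize(d["img"][140:300,200:420],None,fx=3.5,fy=3.5)); st()
```

```text
t 16.2 p [627.6 134.4 109.4] yaw -91.61 tilt 0.06 F [ 1.1 -2.7  0.3] open 41.5
```

View pics/s11.png

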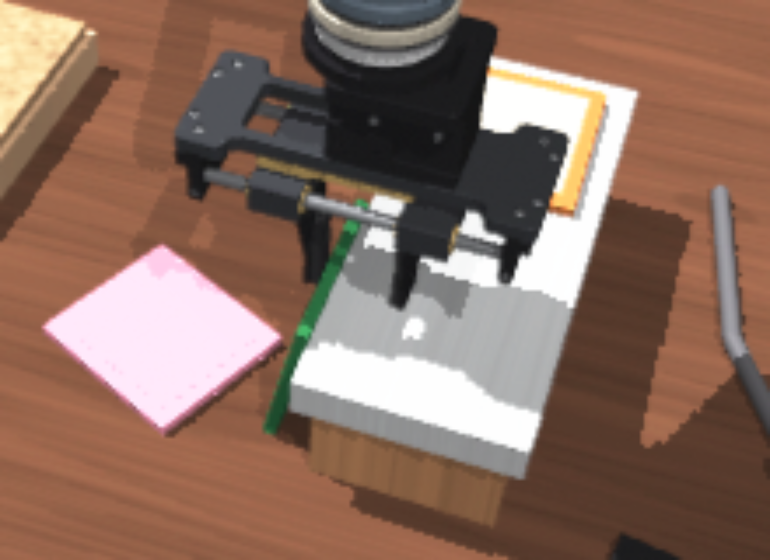

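Request:
send_rows --plan '[[[0,-0.15,-0.015,0,0.17],[0,-0.15,0,0,0.31],[0,-0.13,0,0,0.45],[0,-0.13,0,0,0.586],[0,-0.13,0,0,0.72],[0,-0.07,0,0,0.8],[0,0,0,0,1],[0,0,0,0,1],[0,0,0,0,1]]]'

```text
time_s: 17.1
position: [0.6272, 0.1113, 0.1089]
tcp_rot: [[1.0, -0.028, 0.0], [-0.028, -1.0, -0.001], [0.0, 0.001, -1.0]]
force: [-0.3, -2.1, -0.1]
opening: 0.087
```

Run:
```python
from h import *
d=imaging.capture("scene"); cv2.imwrite("pics/s12.png",cv2.resize(d["img"][140:300,200:420],None,fx=3.5,fy=3.5)); st()
```

```text
t 17.15 p [627.2 111.4 108.9] yaw -91.6 tilt 0.03 F [ 1.4 -0.9 -0.5] open 7.9
```

View pics/s12.png

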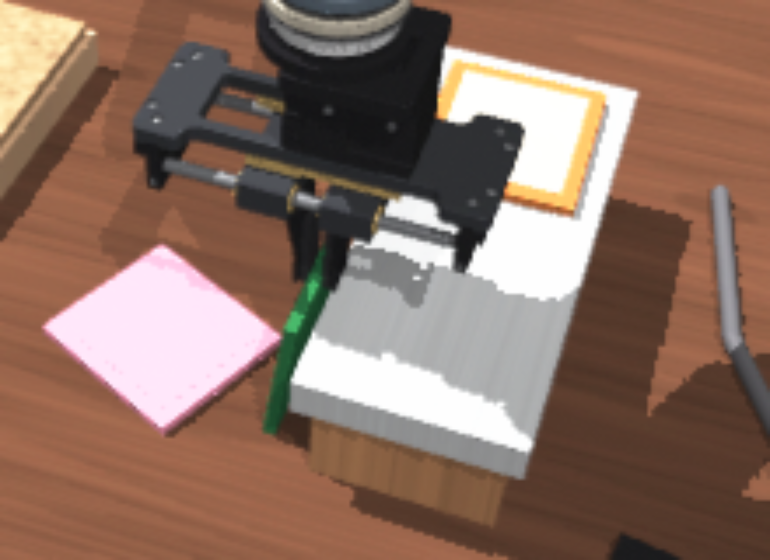

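Request:
send_rows --plan '[[[0,0,0.03,0,1],[0,-0.05,0.1,0,1],[0,-0.1,0.2,0,1],[0,-0.1,0.4,0,1],[0,-0.1,0.6,0,1],[0,-0.1,0.6,0,1],[0,0,0.4,0,1],[0,0,0,0,1]]]'

```text
time_s: 17.95
position: [0.6288, 0.098, 0.1816]
tcp_rot: [[1.0, -0.029, 0.006], [-0.029, -1.0, 0.0], [0.006, -0.0, -1.0]]
force: [0.1, -0.1, -3.2]
opening: 0.086
```

Run:
```python
from h import *
d=imaging.capture("scene"); cv2.imwrite("pics/s13.png",cv2.resize(d["img"][90:320,150:420],None,fx=2.6,fy=2.6)); 
d=imaging.capture("top"); cv2.imwrite("pics/t13.png",d["img"]);st()
```

```text
t 18.05 p [627.   98.2 179.1] yaw -91.63 tilt 0.01 F [-0.2 -0.5 -3.2] open 7.5
```

View pics/s13.png

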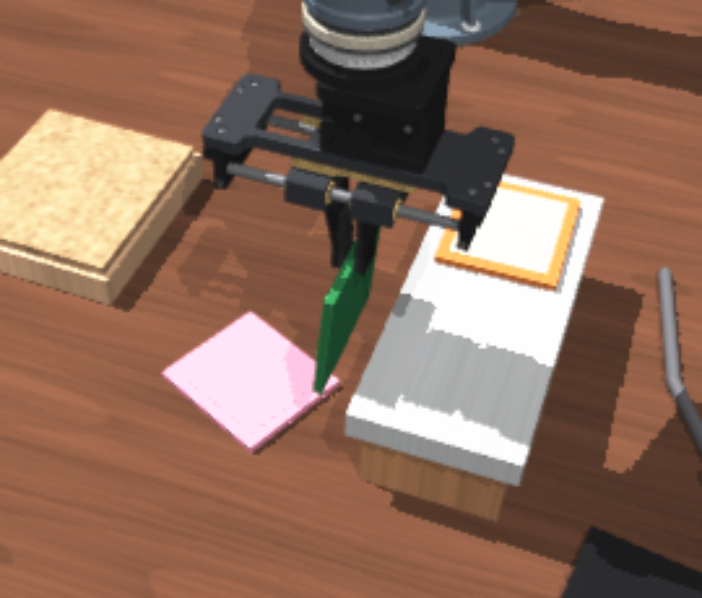

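Run:
```python
from h import *
T=SC["pose"];K=SC["mtx"]
a=cv2.imread("pics/s13.png"); cv2.imwrite("pics/s13z.png",cv2.resize(a[200:420,260:420],None,fx=2.7,fy=2.7))
```

```text
(no output)
```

View pics/s13z.png

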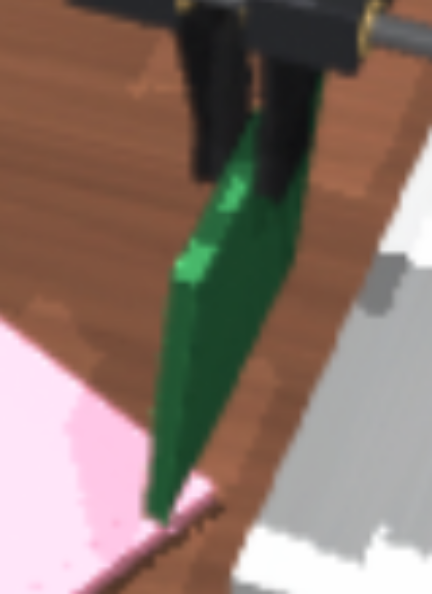

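View pics/t13.png

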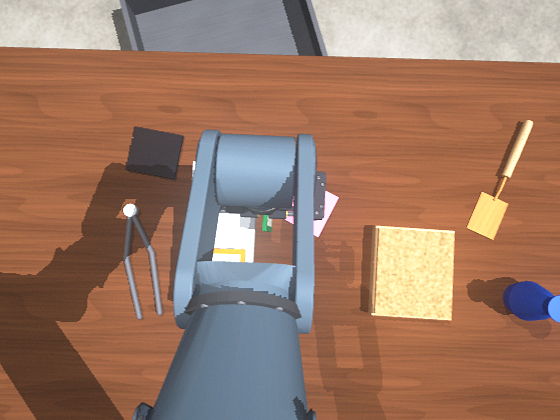

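Run:
```python
from h import *
from scipy.optimize import least_squares
px=np.array([[277.35,207.95],[273.9,241.3],[292.3,203.96]])
def pts(p,tilt=0):
    # xc, zbottom, roll(deg in plane), thickness plane y fixed
    xc,zb,roll=p; yaw=np.radians(-1.63); u=np.array([np.cos(yaw),np.sin(yaw),0]); 
    c=np.array([627,98.2+4,0])
    r=np.radians(roll); ex=u*np.cos(r)+np.array([0,0,np.sin(r)]); ez=-u*np.sin(r)+np.array([0,0,np.cos(r)])
    ctr=c+u*xc+np.array([0,0,zb+50])
    return np.array([ctr+ex*55+ez*50,ctr+ex*55-ez*50,ctr-ex*55-ez*50])/1000
s=least_squares(lambda p:(proj(SC,pts(p))-px).ravel(),[0,70,0]); print(s.x,s.fun)
```

```text
[10.40831894 85.13116193 -0.37608298] [-1.62461022 -1.11733498  1.31465176  1.66668823  1.37927117 -0.23389214]
```

Run:
```python
from h import *
from scipy.optimize import least_squares
px=np.array([[277.35,207.95],[273.9,241.3],[292.3,203.96]])
def pts(p):
    xc,zb,roll,yo,ph=p; yaw=np.radians(-1.63); u=np.array([np.cos(yaw),np.sin(yaw),0]); v=np.array([-u[1],u[0],0])
    r=np.radians(roll);f=np.radians(ph)
    up=np.array([0,0,1])*np.cos(f)+v*np.sin(f)
    ex=u*np.cos(r)+up*np.sin(r); ez=-u*np.sin(r)+up*np.cos(r)
    top=np.array([627,102.2+yo,zb+100])+u*xc
    ctr=top-50*up
    return np.array([ctr+ex*55+ez*50,ctr+ex*55-ez*50,ctr-ex*55-ez*50])/1000
for reg in (.02,.1,.3):
  s=least_squares(lambda p:np.r_[(proj(SC,pts(p))-px).ravel(),reg*p[0],reg*(p[3])*2,reg*p[4]],[0,70,0,0,0]); print(s.x.round(1),s.fun.round(1))
```

```text
[-11.4  59.8  -0.5  -4.4   3.2] [ 0.  -0.1  0.2  0.2 -0.3 -0.2 -0.2 -0.2  0.1]
[-2.3 70.2 -0.5 -1.1  3.4] [ 0.1 -0.2  0.1  0.6 -0.2 -0.4 -0.2 -0.2  0.3]
[ 0.  72.9 -0.5 -0.4  3.2] [ 0.1 -0.3  0.2  0.8  0.  -0.4  0.  -0.3  1. ]
```

```bash
cat > ov.py <<'E'
from h import *
import sys
def box(cx,cy,yaw,hx,hy,z):
    a=np.radians(yaw);u=np.array([np.cos(a),np.sin(a)]);v=np.array([-u[1],u[0]])
    return np.array([[*(np.array([cx,cy])+u*sx*hx+v*sy*hy),z] for sx,sy in((-1,-1),(1,-1),(1,1),(-1,1))])/1000
def over(cam,img,cx,cy,yaw,roi,k,name):
    x0,y0,x1,y1=roi; im=cv2.resize(img[y0:y1,x0:x1],None,fx=k,fy=k,interpolation=cv2.INTER_CUBIC)
    for hx,hy,z,c in((95,85,40,(0,0,255)),(90,80,40,(255,0,0)),(95,85,0,(0,255,255))):
        p=proj(cam,box(cx,cy,yaw,hx,hy,z)); p=((p+.5-[x0,y0])*k-.5)
        cv2.polylines(im,[np.int32(p*16)],True,c,1,cv2.LINE_AA,4)
    cv2.imwrite(name,im)
TP=np.load("top0.npy",allow_pickle=True).item()
cx,cy,yaw=map(float,sys.argv[1:4])
t=cv2.imread("pics/top13.png" if False else "pics/t13.png"); s=cv2.imread("pics/scene0.png")
over(TP,t,cx,cy,yaw,(350,210,470,335),4.6,"pics/ovt"+sys.argv[4]+".png")
over(SC,s,cx,cy,yaw,(115,120,245,215),5,"pics/ovs"+sys.argv[4]+".png")
E
python3 ov.py 492.5 -213.5 -2.5 a
```

```text
(no output)
```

View pics/ovta.png

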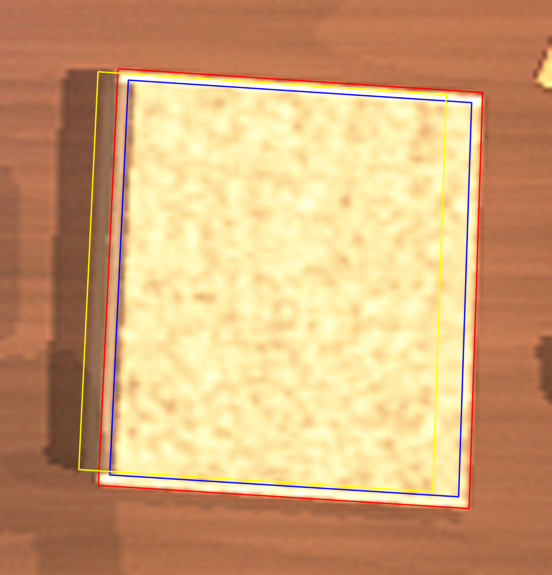

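View pics/ovsa.png

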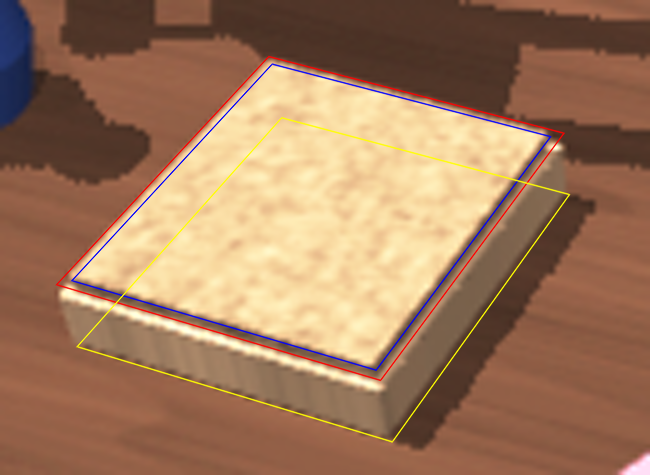

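Request:
send_rows --plan '[[[-0.25,-0.5,0.2,-0.08,1],[-0.45,-0.85,0,-0.08,1],[-0.45,-0.85,0,0,1],[-0.45,-0.85,0,0,1],[-0.45,-0.85,0,0,1],[-0.45,-0.85,0,0,1],[-0.45,-0.85,0,0,1],[-0.45,-0.85,0,0,1],[-0.45,-0.85,0,0,1],[-0.35,-0.7,0,0,1],[-0.26,-0.44,0,0,1],[0,0,-0.2,0,1],[0,0,-0.2,0,1],[0,0,0,0,1]]]'

```text
time_s: 19.45
position: [0.4924, -0.1541, 0.1715]
tcp_rot: [[0.999, -0.044, -0.003], [-0.044, -0.999, 0.002], [-0.003, -0.002, -1.0]]
force: [-0.4, 0.1, -3.0]
opening: 0.087
```

Run:
```python
from h import *
d=imaging.capture("scene"); cv2.imwrite("pics/s14.png",cv2.resize(d["img"][60:240,90:320],None,fx=3.4,fy=3.3)); 
d=imaging.capture("top"); cv2.imwrite("pics/t14.png",cv2.resize(d["img"][200:350,300:480],None,fx=4,fy=4));st()
```

```text
t 19.55 p [ 493.3 -154.2  172.3] yaw -92.47 tilt 0.08 F [ 0.1  1.1 -2.8] open 7.7
```

View pics/s14.png

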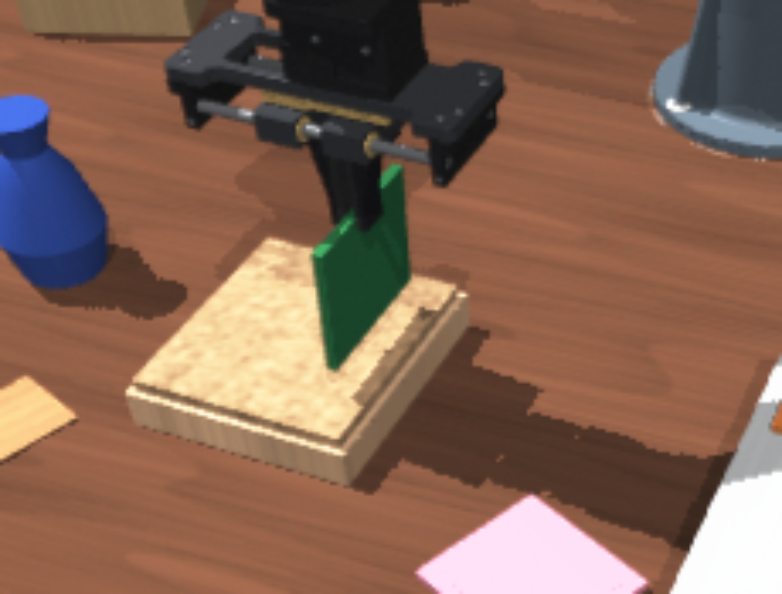

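View pics/t14.png

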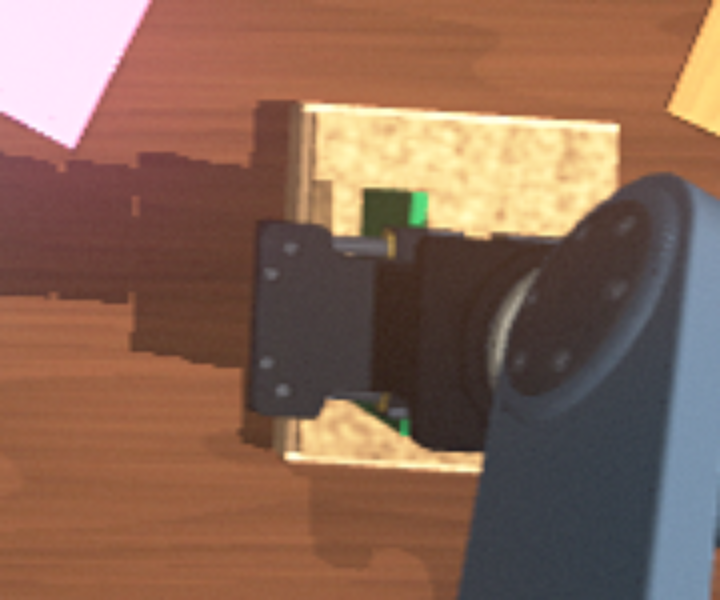

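```bash
cat >> h.py <<'E'
def vfit(px,hand,yaw,reg=.05):
    from scipy.optimize import least_squares
    yaw=np.radians(yaw); u=np.array([np.cos(yaw),np.sin(yaw),0]); v=np.array([-u[1],u[0],0])
    def pts(p):
        xc,zb,roll,yo,ph=p
        r=np.radians(roll);f=np.radians(ph); up=np.array([0,0,1])*np.cos(f)+v*np.sin(f)
        ex=u*np.cos(r)+up*np.sin(r); ez=-u*np.sin(r)+up*np.cos(r)
        n=np.cross(up,u)  # toward +y
        bot=np.array([hand[0],hand[1],zb])+u*xc+v*yo+4*n   # green-face bottom midpoint
        c=bot+50*up
        return np.array([c+ex*55+ez*50,c+ex*55-ez*50,c-ex*55-ez*50,c-ex*55+ez*50])/1000
    s=least_squares(lambda p:np.r_[(proj(SC,pts(p))-px).ravel(),reg*p[0],reg*p[3]*.5],[0,70,0,0,0])
    return s.x.round(1),s.fun.round(1)
E
python3 - <<'E'
from h import *
p=np.array([(326,250),(341,362),(411,276),(405,170)],float); p[:,0]=p[:,0]/3.4+90; p[:,1]=p[:,1]/3.3+60
print("xc zb roll ybottom_off ph",vfit(p,(493.3,-154.2),-2.47))
E
```

```text
xc zb roll ybottom_off ph (array([-31.1,  41.5,   1.2, -19.6,   2.9]), array([ 0.2,  0.2, -0.5,  0.6,  0.2,  0.5,  0. , -1.2, -1.6, -0.5]))
```

Run:
```python
from h import *
p=np.array([(326,250),(341,362),(411,276),(405,170)],float); p[:,0]=p[:,0]/3.4+90; p[:,1]=p[:,1]/3.3+60
for r in (.2,.5,1): print("xc zb roll ybottom_off ph",vfit(p,(493.3,-154.2),-2.47,r))
```

```text
xc zb roll ybottom_off ph (array([-5.1, 64.8,  1.2, -3.2,  3.6]), array([-0.1,  0.2, -1.1,  1.8,  0.4,  0.6,  0.7, -2.2, -1. , -0.3]))
xc zb roll ybottom_off ph (array([-0.9, 68.6,  1.2, -0.6,  3.7]), array([-0.1,  0.2, -1.2,  2. ,  0.4,  0.7,  0.8, -2.4, -0.4, -0.1]))
xc zb roll ybottom_off ph (array([-0.2, 69.2,  1.2, -0.1,  3.7]), array([-0.1,  0.2, -1.2,  2. ,  0.4,  0.7,  0.8, -2.4, -0.2, -0.1]))
```

Request:
send_rows --plan '[[[0,0,-0.2,0,1],[0,0,-0.2,0,1],[0,0,-0.15,0,1],[0,0,-0.07,0,1],[0,0,0,0,1]]]'

```text
time_s: 20.05
position: [0.4931, -0.1549, 0.1537]
tcp_rot: [[0.999, -0.044, -0.001], [-0.044, -0.999, 0.001], [-0.001, -0.001, -1.0]]
force: [0.1, 0.4, -2.5]
opening: 0.084
```

Request:
send_rows --plan '[[[0,0,-0.05,0,1],[0,0,-0.04,0,1],[0,0,0,0,1]]]'

```text
time_s: 20.35
position: [0.4933, -0.1551, 0.1515]
tcp_rot: [[0.999, -0.044, -0.0], [-0.044, -0.999, 0.0], [-0.0, -0.0, -1.0]]
force: [0.1, 0.1, -2.5]
opening: 0.085
```

Request:
send_rows --plan '[[[0,0,-0.05,0,1],[0,0,-0.05,0,1],[0,0,0,0,1]]]'

```text
time_s: 20.65
position: [0.4939, -0.1554, 0.1492]
tcp_rot: [[0.999, -0.044, 0.001], [-0.044, -0.999, -0.001], [0.001, 0.001, -1.0]]
force: [-0.2, 0.3, 3.0]
opening: 0.088
```

Request:
send_rows --plan '[[[0,0,-0.03,0,1],[0,0,-0.03,0,1],[0,0,0,0,1]]]'

```text
time_s: 20.95
position: [0.494, -0.1557, 0.1491]
tcp_rot: [[0.999, -0.044, 0.002], [-0.044, -0.999, -0.002], [0.002, 0.002, -1.0]]
force: [-2.8, 0.2, 16.4]
opening: 0.085
```

Request:
send_rows --plan '[[[0,0,0.05,0,1],[0,0,0,0,1],[0,0,0,0,0.72],[0,-0.07,0,0,0.63],[0,-0.07,0,0,0.63],[0,0,0,0,0.63],[0,0,0,0,0.63]]]'

```text
time_s: 21.65
position: [0.4932, -0.1594, 0.1479]
tcp_rot: [[0.999, -0.045, -0.0], [-0.045, -0.999, 0.0], [-0.0, -0.0, -1.0]]
force: [-0.1, 0.1, -0.7]
opening: 0.184
```

Run:
```python
from h import *
d=imaging.capture("scene"); cv2.imwrite("pics/s15.png",cv2.resize(d["img"][60:240,90:320],None,fx=3.4,fy=3.3)); 
st()
```

```text
t 21.7 p [ 493.3 -159.3  148. ] yaw -92.55 tilt 0.03 F [-0.5 -1.  -0.6] open 16.1
```

View pics/s15.png

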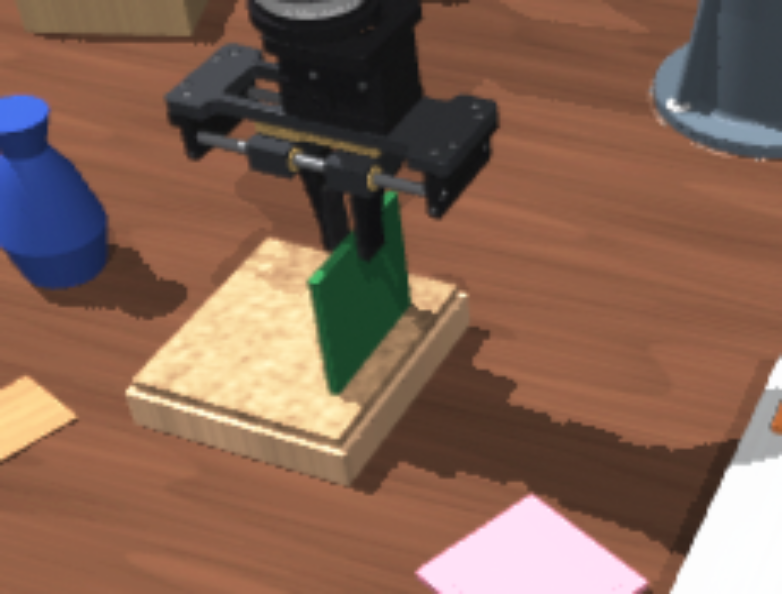

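Run:
```python
from h import *
p=np.array([(331,392),(343,385),(411,303)],float); p[:,0]=p[:,0]/3.4+90; p[:,1]=p[:,1]/3.3+60
print(ray(SC,p,.04)*1000)
```

```text
[[ 543.69545115 -164.49177192]
 [ 534.40402999 -160.03332124]
 [ 435.59679286 -153.98417365]]
```

Request:
send_rows --plan '[[[0,0,-0.2,0,0.63],[0,0,-0.3,0,0.63],[0,0,-0.3,0,0.63],[0,0,-0.3,0,0.63],[0,0,-0.2,0,0.63],[0,0,-0.15,0,0.63],[0,0,0,0,0.63]]]'

```text
time_s: 22.4
position: [0.493, -0.1591, 0.1039]
tcp_rot: [[0.999, -0.044, -0.001], [-0.044, -0.999, 0.001], [-0.001, -0.001, -1.0]]
force: [-0.4, 0.5, 0.7]
opening: 0.186
```

Run:
```python
from h import *
d=imaging.capture("scene"); cv2.imwrite("pics/s16.png",cv2.resize(d["img"][60:240,90:320],None,fx=3.4,fy=3.3)); 
st()
```

```text
t 22.45 p [ 493.3 -159.3  104.4] yaw -92.54 tilt 0.03 F [-0.7  0.3  0.2] open 16.0
```

View pics/s16.png

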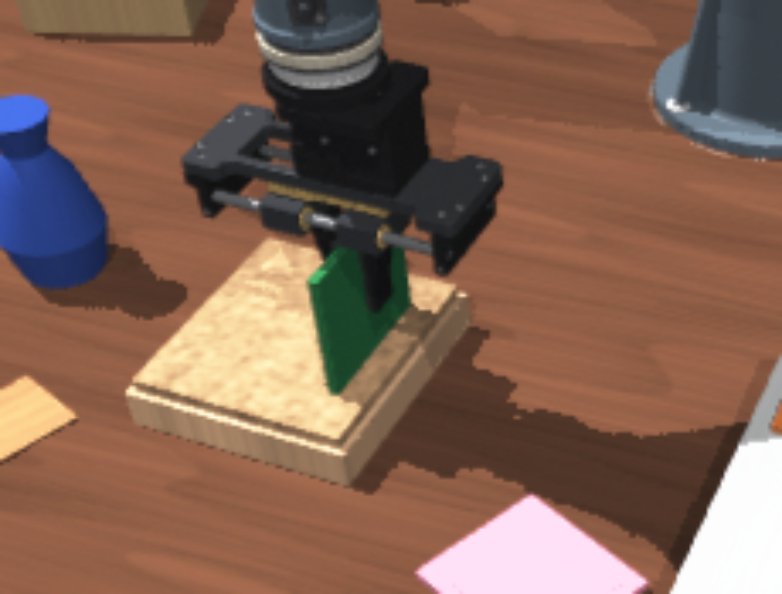

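Request:
send_rows --plan '[[[0,-0.05,0,0,0.66],[-0.002,-0.05,0,0,0.66],[-0.002,-0.05,0,0,0.66],[-0.002,-0.04,0,0,0.66],[-0.003,-0.065,-0.04,0,0.62],[-0.003,-0.065,-0.04,0,0.58],[-0.003,-0.065,-0.04,0,0.54],[-0.003,-0.065,-0.04,0,0.5],[-0.003,-0.065,-0.04,0,0.46],[-0.003,-0.065,-0.04,0,0.425],[0,0,0,0,0.425]]]'

```text
time_s: 23.55
position: [0.4926, -0.177, 0.0973]
tcp_rot: [[0.999, -0.045, -0.0], [-0.045, -0.999, 0.0], [-0.0, -0.0, -1.0]]
force: [-0.6, 0.5, -0.1]
opening: 0.281
```

Run:
```python
from h import *
d=imaging.capture("scene"); cv2.imwrite("pics/s17.png",cv2.resize(d["img"][60:240,90:320],None,fx=3.4,fy=3.3)); 
st()
```

```text
t 23.6 p [ 492.6 -176.8   97.4] yaw -92.55 tilt 0.01 F [ 0.3 -0.1  0.2] open 24.9
```

View pics/s17.png

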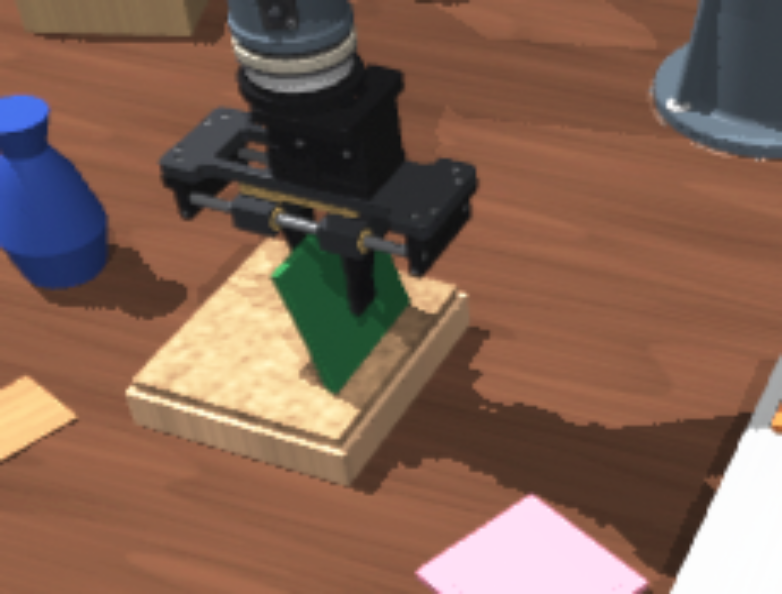

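Request:
send_rows --plan '[[[-0.003,-0.064,-0.067,0,0.363],[-0.003,-0.064,-0.067,0,0.301],[-0.003,-0.064,-0.067,0,0.239],[-0.003,-0.064,-0.067,0,0.177],[-0.003,-0.064,-0.067,0,0.115],[-0.002,-0.052,-0.053,0,0.05],[-0.002,-0.052,-0.053,0,-0.02],[-0.002,-0.052,-0.053,0,-0.085],[-0.002,-0.052,-0.053,0,-0.15],[-0.002,-0.052,-0.053,0,-0.218],[0,0,0,0,-0.218]]]'

```text
time_s: 24.7
position: [0.4918, -0.1942, 0.0792]
tcp_rot: [[0.999, -0.044, -0.0], [-0.044, -0.999, 0.0], [-0.0, -0.0, -1.0]]
force: [0.3, -0.7, -1.0]
opening: 0.597
```

Run:
```python
from h import *
d=imaging.capture("scene"); cv2.imwrite("pics/s18.png",cv2.resize(d["img"][60:240,90:320],None,fx=3.4,fy=3.3)); 
st()
```

```text
t 24.75 p [ 491.7 -194.1   79.3] yaw -92.55 tilt 0.02 F [-0.1 -0.2 -0.2] open 52.7
```

View pics/s18.png

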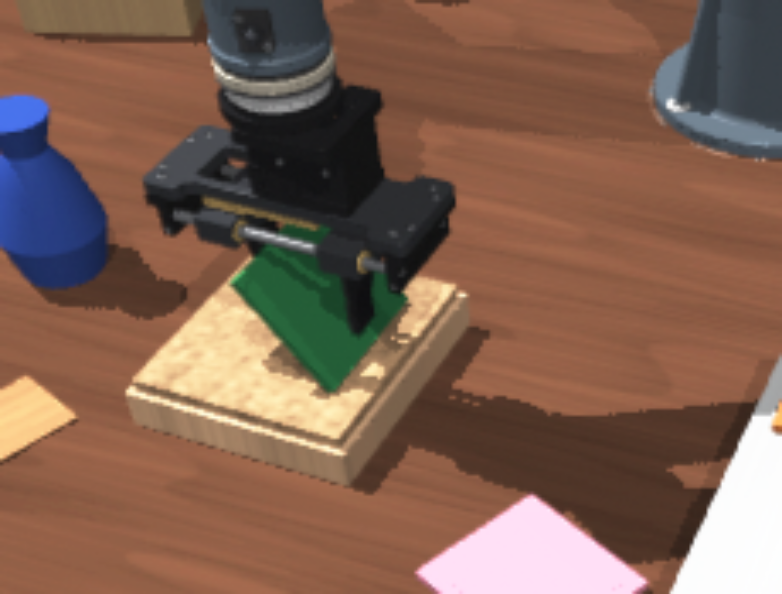

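Request:
send_rows --plan '[[[-0.002,-0.039,-0.047,0,-0.287],[-0.002,-0.039,-0.047,0,-0.356],[-0.002,-0.039,-0.047,0,-0.425],[-0.002,-0.039,-0.047,0,-0.494],[-0.002,-0.039,-0.047,0,-0.563],[-0.002,-0.037,-0.033,0,-0.635],[-0.002,-0.037,-0.033,0,-0.708],[-0.002,-0.037,-0.033,0,-0.78],[0,0,0,0,-0.78]]]'

```text
time_s: 25.65
position: [0.4913, -0.2033, 0.0693]
tcp_rot: [[0.999, -0.044, -0.0], [-0.044, -0.999, 0.0], [-0.0, -0.0, -1.0]]
force: [0.2, 0.1, -1.9]
opening: 0.881
```

Run:
```python
from h import *
d=imaging.capture("scene"); cv2.imwrite("pics/s19.png",cv2.resize(d["img"][60:240,90:320],None,fx=3.4,fy=3.3)); 
st()
```

```text
t 25.7 p [ 491.3 -203.3   69.4] yaw -92.55 tilt 0.02 F [ 0.6  0.2 -1.5] open 76.8
```

View pics/s19.png

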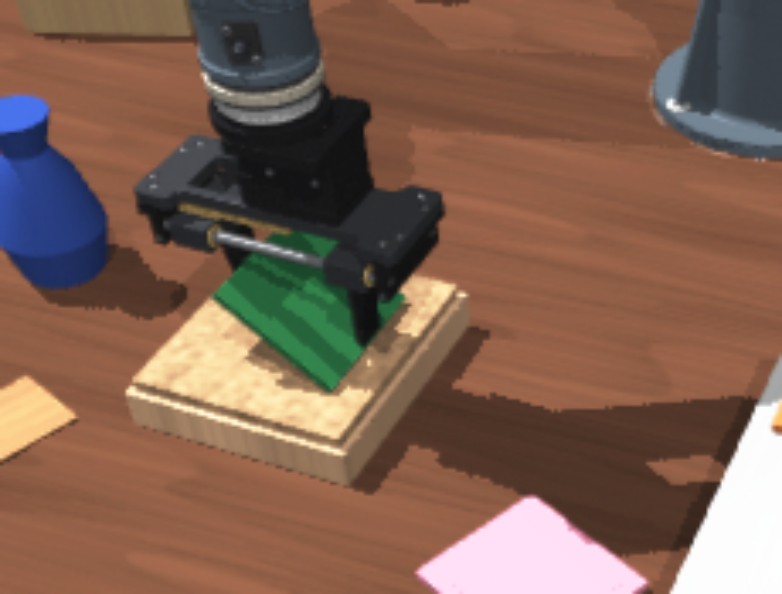

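Request:
send_rows --plan '[[[-0.002,-0.04,-0.013,0,-0.82],[-0.002,-0.04,-0.013,0,-0.865],[-0.002,-0.04,-0.013,0,-0.91],[-0.002,-0.038,-0.01,0,-0.955],[-0.002,-0.038,-0.01,0,-1],[0,0,0,0,-1]]]'

```text
time_s: 26.3
position: [0.4912, -0.2095, 0.0677]
tcp_rot: [[0.999, -0.045, 0.0], [-0.045, -0.999, -0.0], [0.0, 0.0, -1.0]]
force: [-0.5, -1.4, -1.3]
opening: 0.992
```

Run:
```python
from h import *
d=imaging.capture("scene"); cv2.imwrite("pics/s20.png",cv2.resize(d["img"][60:240,90:320],None,fx=3.4,fy=3.3)); 
st()
```

```text
t 26.35 p [ 491.2 -209.4   67.7] yaw -92.54 tilt 0.02 F [ 0.8 -1.3 -0.1] open 86.9
```

View pics/s20.png

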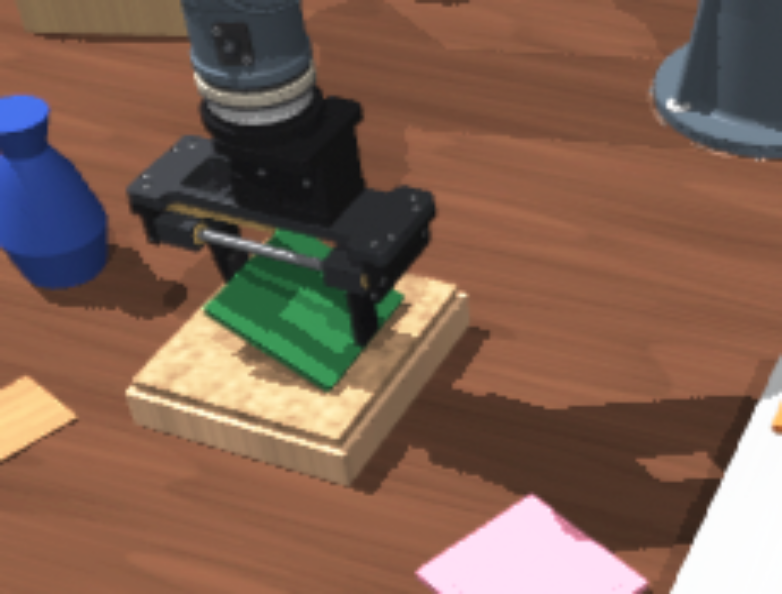

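Request:
send_rows --plan '[[[0,-0.01,-0.03,0,-1],[0,-0.01,-0.02,0,-1],[0,0,0,0,-1]]]'

```text
time_s: 26.65
position: [0.4913, -0.2099, 0.0668]
tcp_rot: [[0.999, -0.044, 0.0], [-0.044, -0.999, -0.0], [0.0, 0.0, -1.0]]
force: [-0.4, -0.9, 5.4]
opening: 1.004
```

Request:
send_rows --plan '[[[-0.001,-0.03,0,0,-1],[-0.002,-0.03,0,0,-1],[-0.001,-0.03,0,0,-1],[-0.002,-0.03,0,0,-1],[0,0,0,0,-1]]]'

```text
time_s: 27.15
position: [0.4907, -0.2113, 0.0665]
tcp_rot: [[0.999, -0.046, -0.001], [-0.046, -0.999, 0.004], [-0.001, -0.004, -1.0]]
force: [1.9, 5.4, 5.6]
opening: 0.999
```

Run:
```python
from h import *
d=imaging.capture("scene"); cv2.imwrite("pics/s21.png",cv2.resize(d["img"][60:240,90:320],None,fx=3.4,fy=3.3)); 
st()
```

```text
t 27.2 p [ 490.7 -211.3   66.5] yaw -92.65 tilt 0.21 F [1.1 4.4 6. ] open 87.0
```

View pics/s21.png

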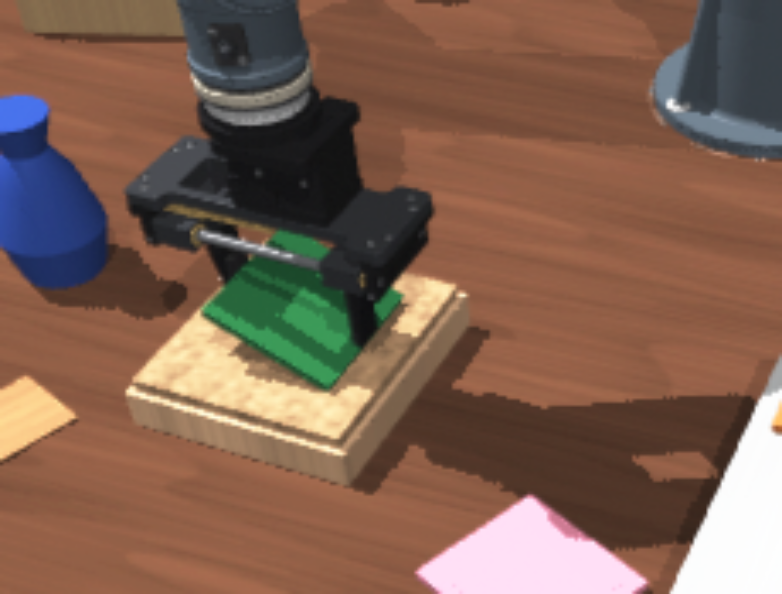

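Request:
send_rows --plan '[[[0,0,0.02,0,-1],[0,0,0.02,0,-1],[0,0,0,0,-1]]]'

```text
time_s: 27.5
position: [0.4905, -0.2129, 0.0671]
tcp_rot: [[0.999, -0.044, -0.001], [-0.044, -0.999, 0.001], [-0.001, -0.001, -1.0]]
force: [0.5, 2.4, 1.1]
opening: 1.0
```

Request:
send_rows --plan '[[[-0.001,-0.03,0.01,0,-1],[-0.001,-0.03,0.01,0,-1],[0,0,0,0,-1]]]'

```text
time_s: 27.8
position: [0.4906, -0.2154, 0.0678]
tcp_rot: [[0.999, -0.044, -0.001], [-0.044, -0.999, 0.0], [-0.001, 0.0, -1.0]]
force: [-0.6, 0.7, 0.7]
opening: 0.997
```

Run:
```python
from h import *
d=imaging.capture("scene"); cv2.imwrite("pics/s22.png",cv2.resize(d["img"][120:220,110:260],None,fx=5,fy=5)); 
st()
```

```text
t 27.85 p [ 490.6 -215.4   67.9] yaw -92.54 tilt 0.03 F [-1.1  0.8  0.4] open 87.1
```

View pics/s22.png

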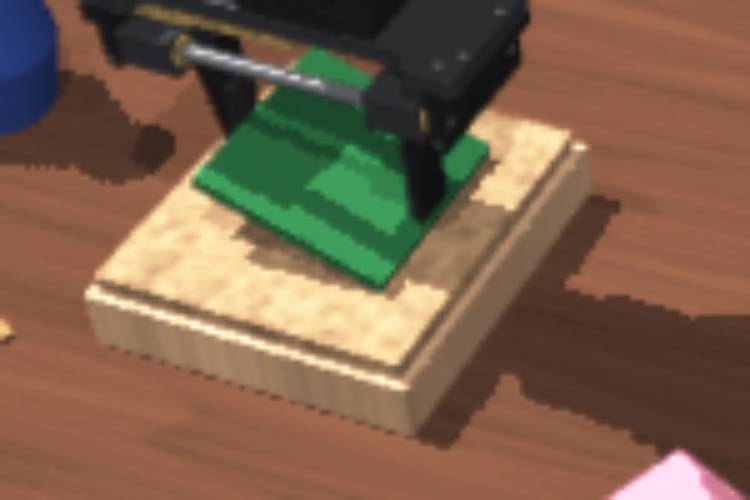

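```bash
cat >> h.py <<'E'
def pfit(lo,up,off,k,yaw=-2.5):
    """green(top)-face +x corners near pivot edge (lo) and far edge (up). fit O_y, theta, xc"""
    from scipy.optimize import least_squares
    a=np.radians(yaw);u=np.array([np.cos(a),np.sin(a),0]);v=np.array([-u[1],u[0],0])
    m=np.array([[lo[0]/k+off[0],lo[1]/k+off[1]],[up[0]/k+off[0],up[1]/k+off[1]]])
    def pts(p):
        th=np.radians(p[1]); o=np.array([492.5,p[0],40])+u*p[2]
        f=lambda l,t:o+u*55+v*(-l*np.cos(th)+t*np.sin(th))+np.array([0,0,l*np.sin(th)+t*np.cos(th)])
        return np.array([f(0,8),f(100,8)])/1000
    s=least_squares(lambda p:(proj(SC,pts(p))-m).ravel(),[-163,20,0]); return s.x.round(1),round(s.cost,3)
E
python3 -c "
from h import *
print(pfit((384,283),(195,182),(110,120),5),pfit((381,288),(195,184),(110,120),5))
print('s21',pfit(((330,385)),(203,310),(90,60),3.35))"
```

```text
(array([-163.8,   17.8,   -3.3]), np.float64(0.094)) (array([-162.9,   19.1,    0. ]), np.float64(0.381))
s21 (array([-164.4,   22.4,   -9.8]), np.float64(0.0))
```

Request:
send_rows --plan '[[[0,-0.02,-0.01,0,-1],[0,-0.02,-0.01,0,-1],[0,-0.02,-0.01,0,-1],[0,-0.02,-0.01,0,-1],[0,0,0,0,-1]]]'

```text
time_s: 28.35
position: [0.4904, -0.2159, 0.0672]
tcp_rot: [[0.999, -0.045, -0.001], [-0.045, -0.999, 0.003], [-0.001, -0.003, -1.0]]
force: [1.1, 6.8, 7.5]
opening: 1.0
```

Run:
```python
from h import *
d=imaging.capture("scene"); cv2.imwrite("pics/s23.png",cv2.resize(d["img"][120:220,110:260],None,fx=5,fy=5)); 
st()
```

```text
t 28.4 p [ 490.4 -215.9   67.2] yaw -92.6 tilt 0.18 F [0.2 6.2 6.3] open 87.1
```

View pics/s23.png

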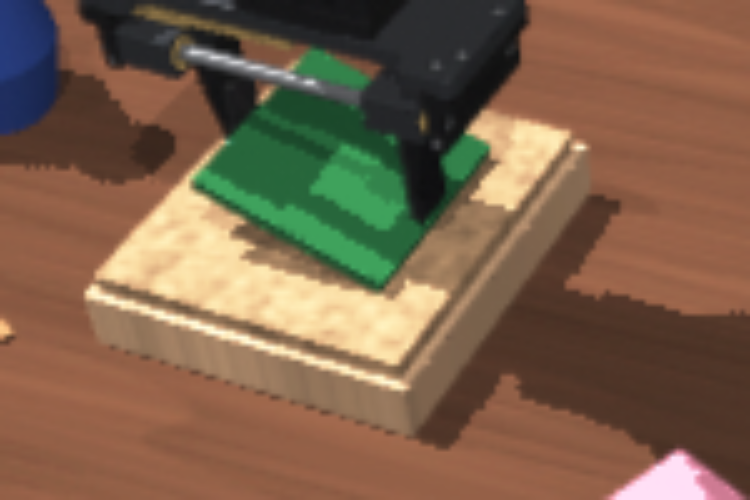

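Request:
send_rows --plan '[[[0,0,0.015,0,-1],[0,0,0.01,0,-1],[0,0,0.01,0,-1],[0,0,0,0,-1]]]'

```text
time_s: 28.8
position: [0.4908, -0.2178, 0.0678]
tcp_rot: [[0.999, -0.044, -0.0], [-0.044, -0.999, -0.0], [-0.0, 0.0, -1.0]]
force: [-0.9, 2.4, 1.5]
opening: 0.999
```

Run:
```python
from h import *
d=imaging.capture("scene"); cv2.imwrite("pics/s24.png",cv2.resize(d["img"][120:220,110:260],None,fx=5,fy=5)); 
st()
```

```text
t 28.85 p [ 490.8 -217.8   67.8] yaw -92.53 tilt 0.01 F [-0.4  2.   1.9] open 87.0
```

View pics/s24.png

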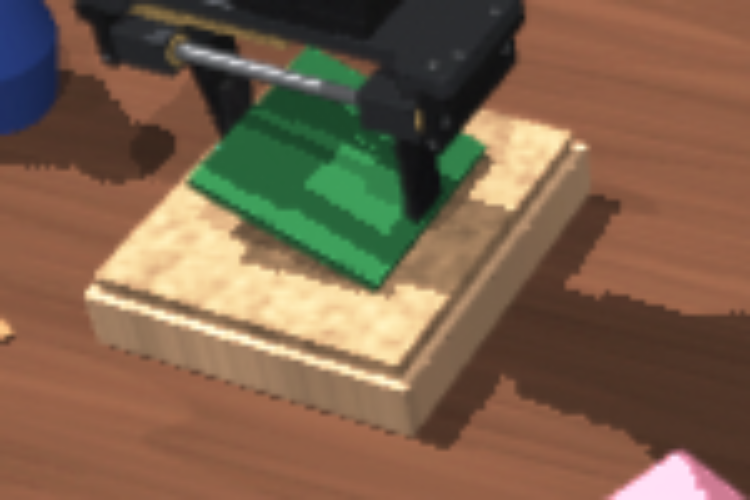

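```bash
python3 -c "
from h import *
print(pfit((382,283),(194,182),(110,120),5),'now',pfit((378,283),(190,182),(110,120),5))"
```

```text
(array([-164.5,   17.9,   -3. ]), np.float64(0.166)) now (array([-166.2,   17.8,   -2.4]), np.float64(0.167))
```

Request:
send_rows --plan '[[[0,0,0.03,0,-1],[0,-0.02,0,0,-1],[0,-0.02,0,0,-1],[0,-0.02,0,0,-1],[0,0,0,0,-1]]]'

```text
time_s: 29.35
position: [0.491, -0.2196, 0.0688]
tcp_rot: [[0.999, -0.044, 0.0], [-0.044, -0.999, -0.0], [0.0, 0.0, -1.0]]
force: [0.3, 0.2, 0.2]
opening: 0.994
```

Run:
```python
from h import *
d=imaging.capture("scene"); cv2.imwrite("pics/s25.png",cv2.resize(d["img"][120:220,110:260],None,fx=5,fy=5)); 
st()
```

```text
t 29.4 p [ 490.9 -219.5   68.8] yaw -92.55 tilt 0.01 F [-0.8 -0.2 -0. ] open 87.1
```

View pics/s25.png

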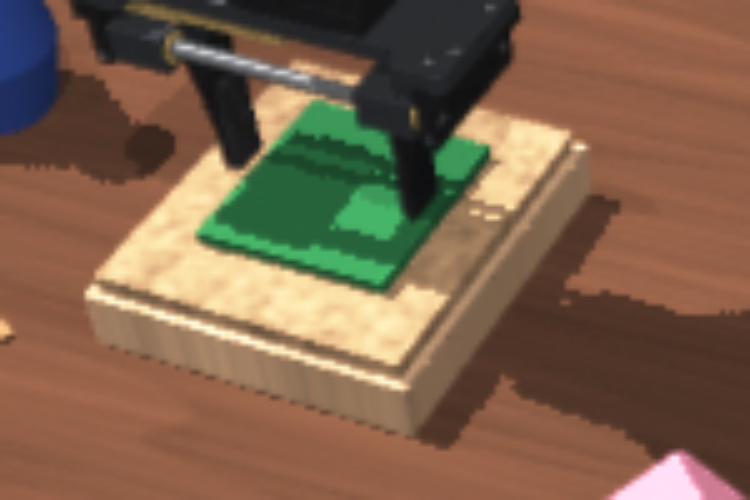

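Request:
send_rows --plan '[[[0,0,0.1,0,-1],[0,0,0.5,0,-1],[0,0,1,0,-1],[0,0,1,0,-1],[0,0,1,0,-1],[0,0,0,0,-1]]]'

```text
time_s: 30.0
position: [0.4932, -0.2208, 0.1809]
tcp_rot: [[0.999, -0.044, 0.008], [-0.044, -0.999, -0.005], [0.008, 0.005, -1.0]]
force: [0.8, -0.3, 0.9]
opening: 0.995
```

```bash
cat > look.py <<'E'
from h import *
import sys
n=sys.argv[1]
for c in("scene","top"):
    d=imaging.capture(c); g=green(d)
    if c=="scene": g[:,250:]=0; g[:120]=0
    else: g[:,:340]=0
    try: print(c,rect(d,g,.048),sides(d,g,.048))
    except Exception as e: print(c,"fail",g.sum())
    im=d["img"].copy(); a=np.radians(-2.5);u=np.array([np.cos(a),np.sin(a)]);v=np.array([-u[1],u[0]])
    P=np.array([[*(np.array([492.5,-214])+u*sx*55+v*sy*50),48] for sx,sy in((-1,-1),(1,-1),(1,1),(-1,1))])/1000
    x0,y0,x1,y1=(110,110,260,225) if c=="scene" else (340,200,480,335)
    im=cv2.resize(im[y0:y1,x0:x1],None,fx=5,fy=5 if c=="scene" else 4.4,interpolation=cv2.INTER_CUBIC)
    p=(proj(d,P)+.5-[x0,y0])*[5,5 if c=="scene" else 4.4]
    cv2.polylines(im,[np.int32(p)],True,(0,0,255),1,cv2.LINE_AA)
    cv2.imwrite(f"pics/{c}_{n}.png",im)
st()
E
python3 look.py f1
```

```text
scene [ 491.5 -212.   102.6  114.5   87.8] {'-y': (484.7, -262.0, -2.63), '+y': (496.0, -161.8, -1.46), '-x': (436.1, -208.0, -2.19), '+x': (546.1, -213.7, -2.24)}
top [ 489.2 -212.9   98.8  109.5   87.7] {'-y': (521.0, -259.9, -60.58), '+y': (484.0, -164.2, -3.11), '-x': (437.5, -183.9, 13.23), '+x': (542.8, -215.5, -2.51)}
t 30.1 p [ 491.  -219.4  177.5] yaw -92.53 tilt 0.1 F [-0.2  0.3  0.1] open 87.1
```

View pics/scene_f1.png

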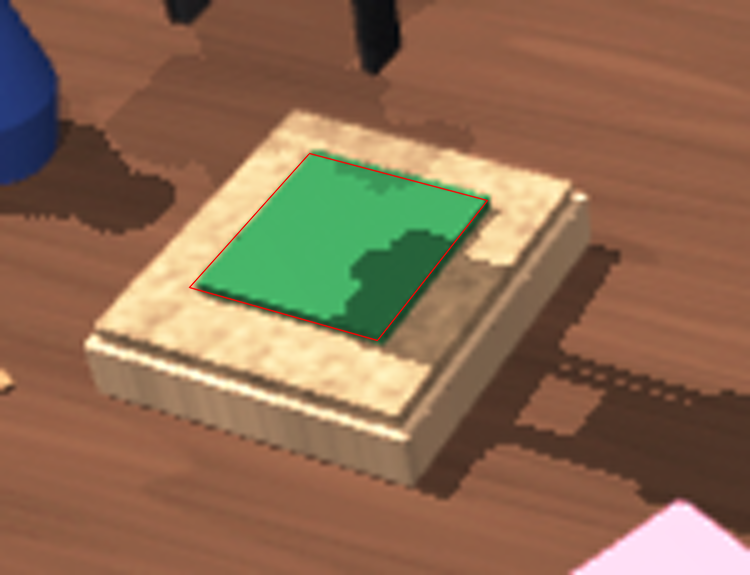

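View pics/top_f1.png

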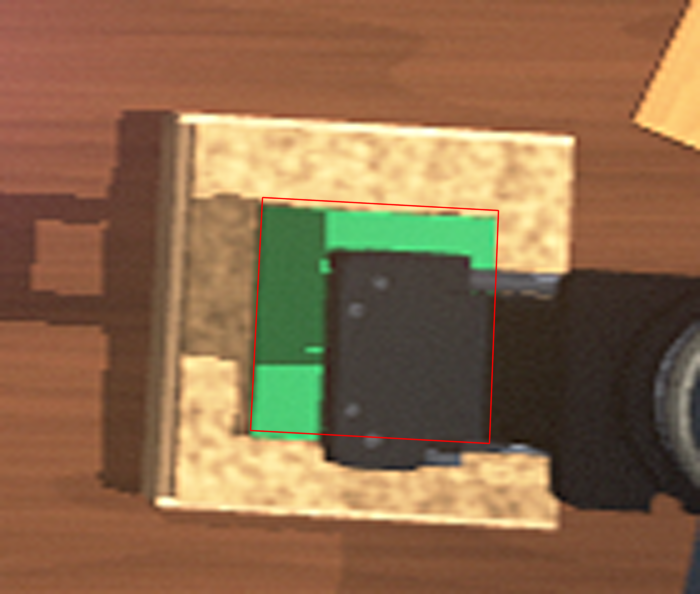

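Request:
send_rows --plan '[[[-0.5,-0.6,0.5,0,-1],[-0.6,-0.9,0.5,0,-1],[-0.6,-0.9,0,0,-1],[-0.6,-0.9,0,0,-1],[-0.6,-0.9,0,0,-1],[-0.6,-0.9,0,0,-1],[-0.6,-0.9,0,0,-1],[-0.6,-0.9,0,0,-1],[-0.4,-0.5,0,0,-1],[0,0,0,0,-1]]]'

```text
time_s: 31.1
position: [0.336, -0.4428, 0.2051]
tcp_rot: [[0.999, -0.048, -0.001], [-0.048, -0.999, 0.002], [-0.002, -0.002, -1.0]]
force: [-0.6, -0.0, 0.2]
opening: 1.001
```

```bash
python3 look.py f2
python3 - <<'E'
from h import *
d=imaging.capture("top"); cv2.imwrite("pics/topfin.png",d["img"])
a=masks_of("top","tile_amber"); print([(round(m["conf"],2),rect(d,m["region"],.098)) for m in a]); print("was 481.6 187.6")
E
```

```text
scene [ 491.5 -212.   102.6  114.5   87.8] {'-y': (484.7, -262.0, -2.63), '+y': (496.0, -161.8, -1.46), '-x': (436.1, -208.0, -2.19), '+x': (546.0, -212.2, -1.89)}
top [ 489.2 -213.2   99.5  109.5   87.7] {'-y': (485.4, -262.0, -2.52), '+y': (484.0, -164.2, -3.11), '-x': (435.8, -203.6, -2.51), '+x': (542.8, -216.1, -2.57)}
t 31.2 p [ 337.4 -440.3  205.3] yaw -92.6 tilt 0.21 F [-0.1  0.7 -0.4] open 87.0
[(0.85, array([481.7, 188. , 112. , 103.4,   1. ]))]
was 481.6 187.6
```

View pics/top_f2.png

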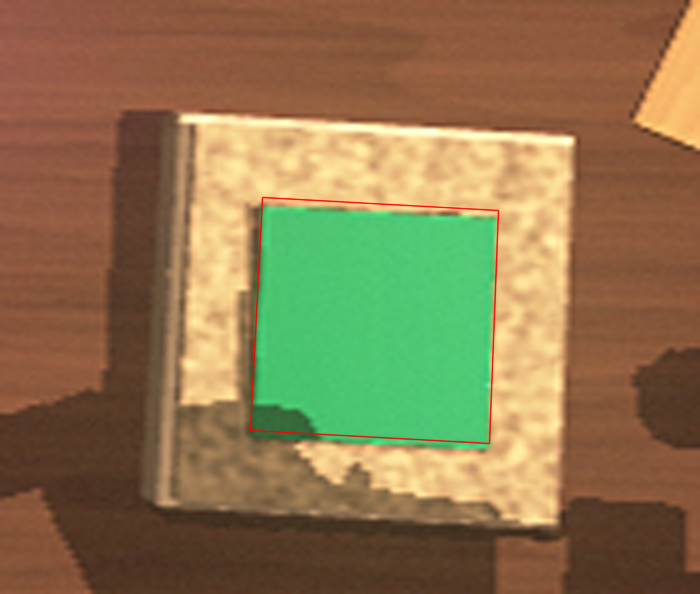

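View pics/topfin.png

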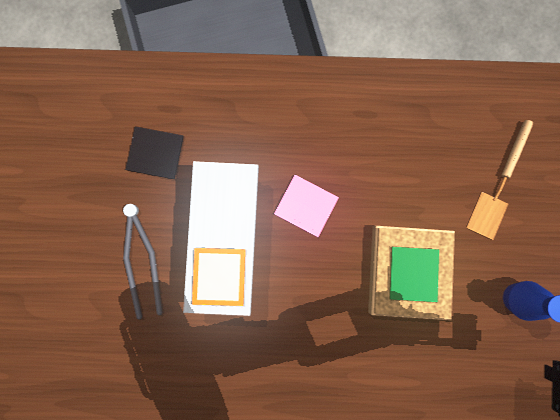

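The final pictures show the tile green side up, about 2–3 mm from the pad's middle and square with it to within about half a degree. The amber, pink and black pieces haven't moved. Handing in.

```bash
python3 -c "
from rig import bot
print(bot.hand_in())"
```

```text
the job is handed in; nothing more can be done
None
```

The green tile now lies white side down on the cork pad, but the job did not go entirely as asked. The tile slipped twice, and I didn't pick it up by the overhanging edge. I handed in at about 31 s of the 48 s.

**What I did:** The moves allow only shifts and turns about the vertical, so I couldn't turn the tile over in the hand.
- **Slide and tip:** I slid the tile about 43 mm over the slab edge facing the pad, then tipped it over that edge with a fingertip.
- **Pick up:** I gripped it upright with an 8 mm opening, lifted it, and carried it to the pad.
- **Lay down:** I stood it on the cork and lowered it between the open fingers onto its white side.

**Last checks:**
- **Position:** the tile's centre is about 1–3 mm from the pad's middle, mostly towards the robot. It is square to within about half a degree.
- **Other pieces:** the amber tile measures within half a millimetre of where it started. The pink and black look-alikes look unmoved.
- **Robot:** it was touching nothing when I handed in. The highest force I read was about 16 N.

**What fell short:**
- **Wrong edge gripped:** the overhanging edge was pointing down by then, so I held the tile by the opposite edge.
- **Slip at the slab:** at about 30° the tile suddenly tipped and slid down to near upright, caught between a finger and the slab. Its lower edge appeared to end up on the bench, a few centimetres lower.
- **Slip on the cork:** the last 15° or so was not controlled. One edge slid down the finger and fell about 25 mm.

A strict judge could count either slip as a drop.

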